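# Put the pastry station's shakers back in reverse order

## Task

Move the two shakers, the pot and the bottle from the aluminium drain tray into the divided wooden station rack, one to a compartment and in reverse order: the one that stands next to the tray's loop handle goes into the compartment farthest from the rack's loop handle, and so on, until the one farthest from the tray's handle is next to the rack's handle. Stand each one upright on the floor of its compartment, near the middle, and never tip one over.

Things in the scene. Friction and masses are not known exactly. Their poses are not given: they have to be found in the camera images.
- drain_tray: Fixed aluminium tray, 100 (x) by 300 mm (y), floor 6 mm thick, lip 12 mm high; dark steel loop handle (44 mm high, sticks out 16 mm) at its +y end. Origin: centre of its underside on the table, z up. Four places in a row at y = +105 (next to the handle), +35, -35, -105 mm, x = 0, a rubber pad in each. Tray and rack may swap sides; each is turned up to 17 degrees.
- station_rack: Fixed light wooden rack, empty, 100 (x) by 300 mm (y), walls 16 mm high, dark steel loop handle as the tray's at its +y end. Origin: centre of its underside on the table, z up. 4 mm cross walls, 16 mm high, make four compartments, centres at y = +105 (next to the handle), +35, -35, -105 mm, x = 0; each 66 (y) by 92 mm (x) inside, floor 6 mm above the table.
- dome_shaker: Steel shaker with a rounded dome lid: straight body 44 mm in diameter, 68 mm high, lid 47 mm wide, 94 mm overall, about 0.16 kg. Loose, upright; origin: centre of its underside, z up its axis; starts with its underside 10 mm above the table. Grip across the straight body, up to 68 mm above its underside.
- flat_shaker: Steel shaker with a flat, dark, perforated lid: straight body 48 mm in diameter, 62 mm high, lid 51 mm wide, 74 mm overall, about 0.17 kg. Loose, upright; origin: centre of its underside, z up its axis; starts with its underside 10 mm above the table. Grip across the straight body, up to 62 mm above its underside.
- knob_pot: Steel pot with a flat lid and a round black knob on top: straight body 42 mm in diameter, 60 mm high, lid 45 mm wide, 89 mm overall, about 0.13 kg. Loose, upright; origin: centre of its underside, z up its axis; starts with its underside 10 mm above the table. Grip across the straight body, up to 60 mm above its underside.
- cone_bottle: White plastic bottle with a grey cone nozzle: straight body 40 mm in diameter, 70 mm high, cap 41 mm wide, 116 mm overall, about 0.11 kg. Loose, upright; origin: centre of its underside, z up its axis; starts with its underside 10 mm above the table. Grip across the straight body, up to 70 mm above its underside.
- pad_round: Fixed pad of thin dark rubber, 4 mm thick, round, 58 mm in diameter, lying in the drain tray; origin at the centre of its underside, top 10 mm above the table. The dome shaker always starts on it. It never moves, so it still shows where that thing stood.
- pad_square: Fixed pad of thin dark rubber, 4 mm thick, square, 54 mm, sides along the tray's, lying in the drain tray; origin at the centre of its underside, top 10 mm above the table. The flat shaker always starts on it. It never moves, so it still shows where that thing stood.
- pad_diamond: Fixed pad of thin dark rubber, 4 mm thick, a 45 mm square turned by 45 degrees to the tray (diamond), lying in the drain tray; origin at the centre of its underside, top 10 mm above the table. The knob pot always starts on it. It never moves, so it still shows where that thing stood.
- pad_hexagon: Fixed pad of thin dark rubber, 4 mm thick, hexagonal, 58 mm across the flats, lying in the drain tray; origin at the centre of its underside, top 10 mm above the table. The cone bottle always starts on it. It never moves, so it still shows where that thing stood.

How it is judged:
By the outcome, as a careful person would: the job done as asked, in the order asked, and still so for the second after the job is handed in, with the robot touching nothing.
It also fails if it takes over 125 s, if anything falls off the work surface, if the arm or the gripper's body presses on something with over 40 N, if the wrist force passes 120 N, or if a joint passes its speed limit or range.

## Robot

A 6-joint arm with a two-finger parallel gripper is mounted at the origin on the work surface. World frame = base frame: x ahead of the robot, y to its left, z up, the work surface at z = 0. Lengths are in m, angles in rad, forces in N, time in s.
With the tool pointing down it reaches from about 0.35 to 0.975 m from the base axis. Payload 4.9 kg.
Tool frame: the origin (TCP) lies midway between the tips of the shut fingers; the grasp point (between the pads) lies manip.grasp_offset behind it (manip.grasp_offset is the distance from the TCP to the grasp point, in m); y points along the fingers, x is the direction in which the jaws open and shut, and the axes are right-handed (so a half turn about y gives the same grasp; the last joint's range is limited). The gripper opens to 85 mm and grips with 20 to 120 N. Pads are 22 mm wide; open, the fingers measure 114 mm over their backs; the gripper's body (76 mm by 85 mm) begins 54 mm behind the grasp point. The pads swing forward as they close: fully open they stand 13 mm farther back than shut.
Start: joints at [-1.376, 0.053, 1.613, -0, 1.476, -0.119], TCP at [0.193, -0.594, 0.231] pointing down, gripper open.
Joint ranges: [-3.01, 3.01], [-1.01, 2.22], [0.06, 2.58], [-1.02, 4.17], [0.09, 2.62], [-3.14, 3.14]. Speed limits (rad/s): [2.57, 2.57, 3.14, 3.14, 3.14, 3.14].

## Interface

Orientations are given as a unit quaternion [x, y, z, w].
In Python, from plant import manip gives the robot as it stands.
- The arm moves only by the tool carry_out, never from a script. Its argument "increments" is a list of rows, each an object of numbers: "dx", "dy", "dz": the shift along the tool's x, y, z in cm; "wx", "wy", "wz": the turn, a rotation vector about the tool's x, y, z in rad; "gripper": the opening, from 0 (shut) to 1 (fully open). A call has 1 to 12 rows; each row is the pose to reach, as a shift and turn from the pose measured when the call began, along the tool's axes at that moment; what a row does not reach only later rows make up. A row lasts 1/12 s, in which the tool goes at most 41.7 mm and 7.16 degrees, less where a joint would pass 70% of its speed; a pose out of reach is approached as far as the arm can. A call with a gripper value outside its range is refused whole. The fingers move at their own pace and stop on an object; "squeeze" is the grip in N (left out, the last holds). Time passes only in rows, so rows that repeat a pose let the fingers close. It gives the time, the measured TCP pose, the force and the opening at its end, in the units of the state.
- manip.sense(): the state, without advancing time (a new reading comes with each control period).
- manip.camera(name): name is "side" or "top" or "wrist"; returns (picture, depth): 480x640x3 uint8, red, green, blue; 480x640 float32, m along the optical axis (not along the pixel's ray), 0 where there is no reading.
- manip.camera_params(name): a dict with "fx", "fy", "cx", "cy" (pixels), "distortion" ([k1, k2, p1, p2, k3] as OpenCV has them; the pictures are not rectified), "camera_from_world" (4x4, takes a point from world to camera coordinates); the wrist camera has in their place "T_tool_cam" (4x4, takes a point from camera to tool coordinates, whose origin is the TCP and whose axes are the tool frame's). Camera axes: x right, y down, z forward; pixel columns grow to the right and rows downward; lengths in m; the calibration is good to about 2 mm. A picture is of the moment at which its call begins: read the wrist's pose just before it. camera_params takes no time and is no camera call.
- manip.finish_job(): hands the job in, once; it reports no verdict.
The state is a dict: "time_s": time; "joints": joint angles; "qd": joint speeds; "effort": joint torques, N m; "tool_pos": TCP position; "eef_rot": TCP orientation; "wrist_force": force on the tool from outside, world axes, zero at the start; "wrist_torque": the same for the moment, N m; "gripper_width": opening from 0.0 (shut) to 1.0 (fully open).
Only numpy, scipy, OpenCV 4.12 (cv2) and the standard library are available. Lean on these libraries where they do the work, as an engineer would, in place of code of your own. Each camera call takes 0.05 s, during which the arm holds its last target.

## Working session

There is one attempt and no reset: what is moved stays moved. The work goes in short steps, Python scripts to look and compute and a tool call to move; the robot and the scene stay as the last step left them, time stands still between calls to the robot, and variables do not carry over. Pictures are saved under pics/ and viewed, and the job is handed in when it is done.

Besides the shell and the picture viewer there is one more tool, called after "Emit:" as name(argument=value, ...) on one line, values as JSON. carry_out: Moves the arm, as the interface text tells. Its arguments: {"type":"object","properties":{"increments":{"type":"array"},"squeeze":{"type":"number"}},"required":["increments"]}

```bash
ls; mkdir -p pics
python3 - <<'E'
from plant import manip
import cv2,numpy as np
print(manip.sense(), manip.grasp_offset)
for n in ["top","side"]:
    p,d=manip.camera(n); cv2.imwrite(f"pics/{n}0.png",p[:,:,::-1]); np.save(f"pics/{n}0_d.npy",d)
    print(n,manip.camera_params(n))
print(manip.camera_params("wrist"))
E
```

```text
pics
{'time_s': 0.0, 'joints': array([-1.37597909e+00,  5.33871132e-02,  1.61433027e+00, -6.37147989e-06,
        1.47599422e+00, -1.19028489e-01]), 'qd': array([ 0.00090683,  0.00262827,  0.00117674, -0.00016894,  0.0011887 ,
       -0.00048509]), 'effort': array([-9.87126941e-05, -3.93672502e+01, -3.70179319e+01, -8.88870409e-05,
        7.08683452e-03,  1.17348478e-06]), 'tool_pos': array([ 0.19280671, -0.59384686,  0.2300226 ]), 'eef_rot': array([-0.5714884 ,  0.41626716, -0.41516526,  0.57250369]), 'wrist_force': array([-0.29810675,  0.49477497, -0.82196818]), 'wrist_torque': array([-0.00166055,  0.01198844, -0.01941524]), 'gripper_width': 1.0010398819351678} 0.0187
top {'fx': 471.8841065200637, 'fy': 471.8841065200637, 'cx': 326.7710076754048, 'cy': 245.18866302143823, 'distortion': array([-0.02546589,  0.        ,  0.        ,  0.        ,  0.        ]), 'camera_from_world': array([[-0.01586343, -0.99982693, -0.00971943,  0.0114652 ],
       [-0.99190666,  0.01696099, -0.12583128,  0.54174432],
       [ 0.12597435,  0.00764466, -0.99200404,  0.80991281],
       [ 0.        ,  
[... 351 characters left out ...]
37, -0.68365574,  0.10323642],
       [ 0.13038762,  0.67115848, -0.72975706,  0.81672605],
       [ 0.        ,  0.        ,  0.        ,  1.        ]])}
{'fx': 375.5835929407742, 'fy': 375.5835929407742, 'cx': 311.7819741770115, 'cy': 232.73774485023407, 'distortion': array([-0.07625815,  0.        ,  0.        ,  0.        ,  0.        ]), 'T_tool_cam': array([[ 9.99999935e-01, -1.29019667e-04, -3.37917773e-04,
        -6.29249543e-04],
       [ 2.84625669e-04, -2.95826684e-01,  9.55241588e-01,
        -1.42736758e-01],
       [-2.23210046e-04, -9.55241622e-01, -2.95826628e-01,
         7.44959329e-02],
       [ 0.00000000e+00,  0.00000000e+00,  0.00000000e+00,
         1.00000000e+00]])}
```

View pics/top0.png

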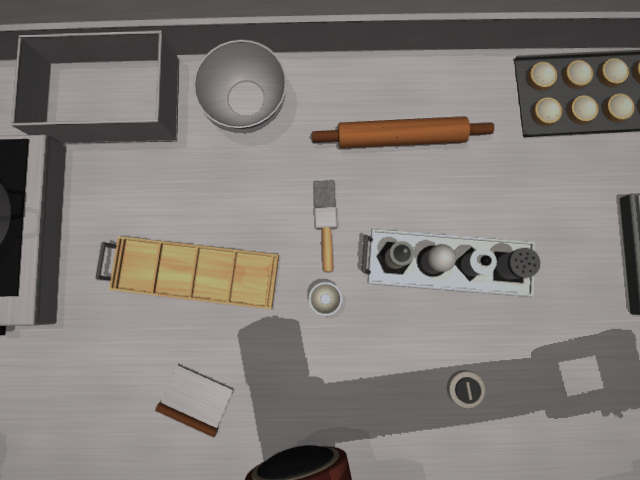

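View pics/side0.png

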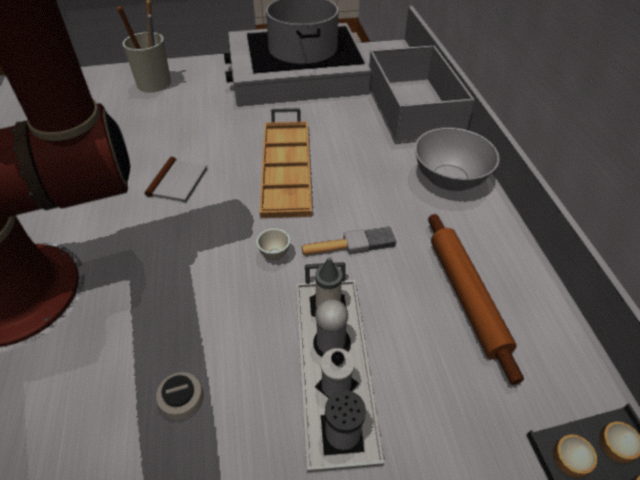

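The top view shows the rack on the left, at about (195,272) px, with its handle at its left end. The tray is on the right, at about (450,262) px, with its handle at its left end. From the tray handle, the order is bottle, dome, pot, flat. Next I'll measure their positions.

```bash
cat > h.py <<'E'
import cv2,numpy as np
from plant import manip
from scipy.spatial.transform import Rotation as R
def ray(n,uv,s=None):
    c=manip.camera_params(n); K=np.array([[c['fx'],0,c['cx']],[0,c['fy'],c['cy']],[0,0,1]])
    p=cv2.undistortPoints(np.array(uv,float).reshape(-1,1,2),K,np.array(c['distortion'])).reshape(-1,2)
    d=np.c_[p,np.ones(len(p))]
    if n=="wrist":
        s=s or manip.sense(); Rt=R.from_quat(s['eef_rot']).as_matrix(); T=c['T_tool_cam']
        return s['tool_pos']+Rt@T[:3,3], d@(Rt@T[:3,:3]).T
    M=c['camera_from_world']; return -M[:3,:3].T@M[:3,3], d@M[:3,:3]
def plane(n,uv,z,s=None):
    o,d=ray(n,uv,s); return o+d*((z-o[2])/d[:,2])[:,None]
E
python3 - <<'E'
from h import *
im=cv2.imread("pics/top0.png"); hsv=cv2.cvtColor(im,cv2.COLOR_BGR2HSV)
print(hsv[[240,290,280,275,268],[380,420,520,180,200]], hsv[330,200])
def rect(m,name,z):
    cs,_=cv2.findContours(m,cv2.RETR_EXTERNAL,cv2.CHAIN_APPROX_NONE)
    c=max(cs,key=cv2.contourArea)
    P=plane("top",c[:,0,:],z)[:,:2]
    r=cv2.minAreaRect((P*1000).astype(np.float32)); print(name,r, cv2.boxPoints(r).round(0).tolist())
rk=cv2.inRange(hsv,(8,80,80),(30,255,255)); rk[:,300:]=0; rk[:225]=0;rk[315:]=0
rk=cv2.morphologyEx(rk,cv2.MORPH_CLOSE,np.ones((5,5)))
rect(rk,"rack",.016)
roi=im[200:320,80:560]
cv2.imwrite("pics/crop0.png",np.vstack([cv2.resize(im[220:315,340:555],None,fx=3.5,fy=3),cv2.resize(im[220:315,90:305],None,fx=3.5,fy=3)]))
im2=cv2.imread("pics/side0.png")
cv2.imwrite("pics/crop1.png",cv2.resize(im2[250:475,270:400],None,fx=3,fy=2.6))
E
```

```text
[[ 23   7 140]
 [  4  11 164]
 [ 20  31  25]
 [ 29  88 176]
 [ 20 110 176]] [  9  11 157]
rack ((499.5586853027344, 246.74029541015625), (301.475830078125, 99.62936401367188), 82.47584533691406) [[430.0, 104.0], [529.0, 91.0], [569.0, 390.0], [470.0, 403.0]]
```

View pics/crop0.png

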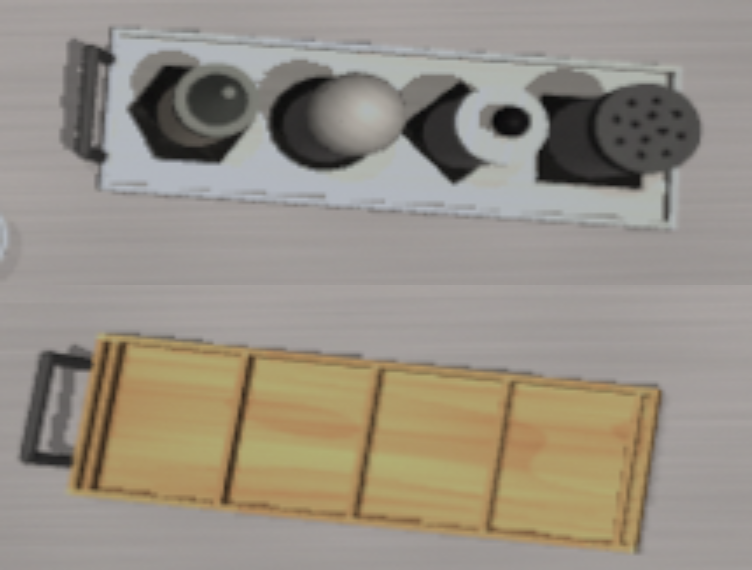

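View pics/crop1.png

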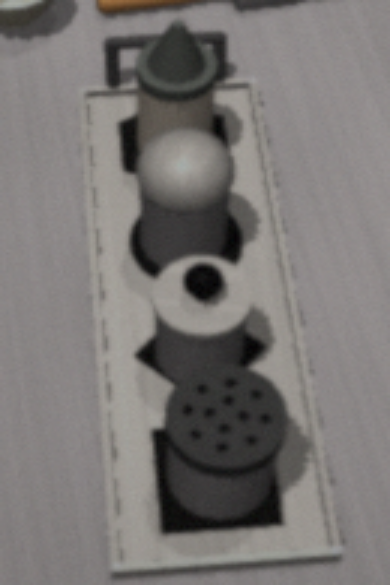

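The crops confirm the order: hexagon/bottle, round/dome, diamond/pot, square/flat, counting from the tray handle. In the top view, the tray lip corners are near (372,229), (534,242), (533,296) and (369,283) px.

```bash
cat > geo.py <<'E'
from h import *
im=cv2.imread("pics/top0.png")
g=cv2.cvtColor(im,cv2.COLOR_BGR2GRAY)
cs=np.array([[372,229.3],[534.3,242.3],[532.9,296],[368.6,283.3]])
P=plane("top",cs,.012)[:,:2]; print("tray corners",P.round(4).tolist(),[np.linalg.norm(P[i]-P[(i+1)%4]).round(4) for i in range(4)])
c=P.mean(0); y=(P[0]+P[3]-P[1]-P[2]); y/=np.linalg.norm(y); x=np.array([y[1],-y[0]])
print("tray",c,np.degrees(np.arctan2(-y[0],y[1])))
# items tops: crop px -> image, heights world
it={"bottle":(215,101,.010+.075),"dome":(362,113,.010+.075),"pot":(500,123,.010+.062),"potknob":(512,121,.093),"flat":(648,128,.084)}
for k,(u,v,z) in it.items():
    p=plane("top",[[340+u/3.5,220+v/3]],z)[0,:2]; print(k,p.round(4),"tray frame",((p-c)@x).round(4),((p-c)@y).round(4))
for yy in(.105,.035,-.035,-.105): print("place",yy,(c+yy*y).round(4))
rc=np.array([.4996,.2467]); ry=np.array([.1326,.9912])
for yy in(.105,.035,-.035,-.105): print("comp",yy,(rc+yy*ry).round(4))
Rt=R.from_quat(manip.sense()['eef_rot']).as_matrix(); print(Rt.round(3))
E
python3 geo.py
python3 - <<'E'
from h import *
p,d=manip.camera("wrist"); cv2.imwrite("pics/w0.png",p[:,:,::-1])
E
```

```text
tray corners [[0.5728, -0.0811], [0.5435, -0.379], [0.4454, -0.3696], [0.4736, -0.0722]] [np.float64(0.2993), np.float64(0.0985), np.float64(0.2987), np.float64(0.0996)]
tray [ 0.508829   -0.22548052] -5.510249208176701
bottle [ 0.519  -0.1227] tray frame 0.0002 0.1033
dome [ 0.511  -0.1927] tray frame -0.001 0.0328
pot [ 0.5054 -0.2627] tray frame 0.0002 -0.0374
potknob [ 0.5046 -0.2617] tray frame -0.0007 -0.0364
flat [ 0.5003 -0.3297] tray frame 0.0016 -0.1046
place 0.105 [ 0.5189 -0.121 ]
place 0.035 [ 0.5122 -0.1906]
place -0.035 [ 0.5055 -0.2603]
place -0.105 [ 0.4987 -0.33  ]
comp 0.105 [0.5135 0.3508]
comp 0.035 [0.5042 0.2814]
comp -0.035 [0.495 0.212]
comp -0.105 [0.4857 0.1426]
[[ 0.309 -0.     0.951]
 [-0.951  0.002  0.309]
 [-0.002 -1.     0.   ]]
```

View pics/w0.png

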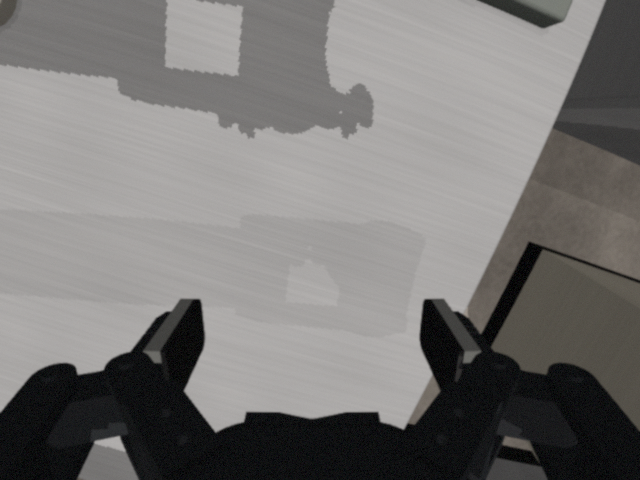

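```bash
cat > go.py <<'E'
import sys
from h import *
# go.py x y z angdeg  -> increments in tool axes (cm), total turn
s=manip.sense(); t=np.array([float(a) for a in sys.argv[1:4]]); a=np.radians(float(sys.argv[4]))
Rc=R.from_quat(s['eef_rot']); X=np.array([np.cos(a),np.sin(a),0]);Y=np.array([0,0,-1.]);Z=np.cross(X,Y)
Rt=R.from_matrix(np.c_[X,Y,Z])
print("d cm",(Rc.inv().apply(t-s['tool_pos'])*100).round(2),"w",(Rc.inv()*Rt).as_rotvec().round(4))
print("t",round(s['time_s'],2),"pos",s['tool_pos'].round(4),"F",s['wrist_force'].round(1),"w",round(s['gripper_width'],3))
E
python3 go.py .519 -.122 .20 -5.5
```

```text
d cm [-34.82   3.1   45.59] w [-1.100e-03 -1.161e+00 -1.300e-03]
t 0.15 pos [ 0.1928 -0.594   0.2303] F [ 0.3 -0.5  0.3] w 1.001
```

Emit:
carry_out(increments=[{"dx":-2.9,"dy":0.2,"dz":3.8,"wy":-0.1},{"dx":-5.8,"dy":0.5,"dz":7.6,"wy":-0.2},{"dx":-8.7,"dy":0.7,"dz":11.4,"wy":-0.3},{"dx":-11.6,"dy":1,"dz":15.2,"wy":-0.4},{"dx":-14.5,"dy":1.2,"dz":19,"wy":-0.5},{"dx":-17.4,"dy":1.5,"dz":22.8,"wy":-0.6},{"dx":-20.3,"dy":1.7,"dz":26.6,"wy":-0.7},{"dx":-23.2,"dy":2,"dz":30.4,"wy":-0.8},{"dx":-26.1,"dy":2.2,"dz":34.2,"wy":-0.9},{"dx":-29,"dy":2.5,"dz":38,"wy":-1.0},{"dx":-31.9,"dy":2.8,"dz":41.8,"wy":-1.1},{"dx":-34.8,"dy":3.1,"dz":45.6,"wy":-1.16}], squeeze=50)

```text
invalid input at $.increments[0]: expected keys dx, dy, dz, wx, wy, wz, gripper
```

```bash
python3 go.py .519 -.122 .20 -5.5;python3 - <<'E'
from h import *
p,d=manip.camera("wrist"); cv2.imwrite("pics/w1.png",p[:,:,::-1])
E
```

```text
d cm [-34.82   3.1   45.59] w [-1.100e-03 -1.161e+00 -1.300e-03]
t 0.15 pos [ 0.1928 -0.594   0.2303] F [ 0.3 -0.5  0.3] w 1.001
```

View pics/w1.png

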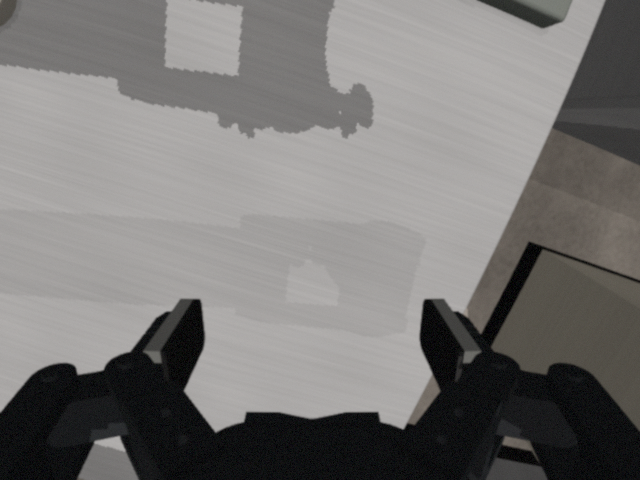

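The call was refused because every row needs all the keys, so nothing moved.

Emit:
carry_out(increments=[{"dx":-2.9,"dy":0.2,"dz":3.8,"wx":0,"wy":-0.1,"wz":0,"gripper":1},{"dx":-5.8,"dy":0.5,"dz":7.6,"wx":0,"wy":-0.2,"wz":0,"gripper":1},{"dx":-8.7,"dy":0.7,"dz":11.4,"wx":0,"wy":-0.3,"wz":0,"gripper":1},{"dx":-11.6,"dy":1,"dz":15.2,"wx":0,"wy":-0.4,"wz":0,"gripper":1},{"dx":-14.5,"dy":1.2,"dz":19,"wx":0,"wy":-0.5,"wz":0,"gripper":1},{"dx":-17.4,"dy":1.5,"dz":22.8,"wx":0,"wy":-0.6,"wz":0,"gripper":1},{"dx":-20.3,"dy":1.7,"dz":26.6,"wx":0,"wy":-0.7,"wz":0,"gripper":1},{"dx":-23.2,"dy":2,"dz":30.4,"wx":0,"wy":-0.8,"wz":0,"gripper":1},{"dx":-26.1,"dy":2.2,"dz":34.2,"wx":0,"wy":-0.9,"wz":0,"gripper":1},{"dx":-29,"dy":2.5,"dz":38,"wx":0,"wy":-1.0,"wz":0,"gripper":1},{"dx":-31.9,"dy":2.8,"dz":41.8,"wx":0,"wy":-1.1,"wz":0,"gripper":1},{"dx":-34.8,"dy":3.1,"dz":45.6,"wx":0,"wy":-1.16,"wz":0,"gripper":1}], squeeze=50)

```text
time_s: 1.2
tool_pos: [0.4774, -0.1817, 0.2045]
eef_rot: [-0.706, 0.033, -0.033, 0.707]
wrist_force: [0.3, -0.9, -0.3]
gripper_width: 1.0
```

```bash
python3 go.py .519 -.122 .20 -5.5;python3 - <<'E'
from h import *
p,d=manip.camera("wrist"); cv2.imwrite("pics/w2.png",p[:,:,::-1])
E
```

```text
d cm [3.59 0.45 6.33] w [-0.001   0.0033  0.0002]
t 1.2 pos [ 0.4774 -0.1817  0.2045] F [ 0.3 -0.9 -0.3] w 1.0
```

View pics/w2.png

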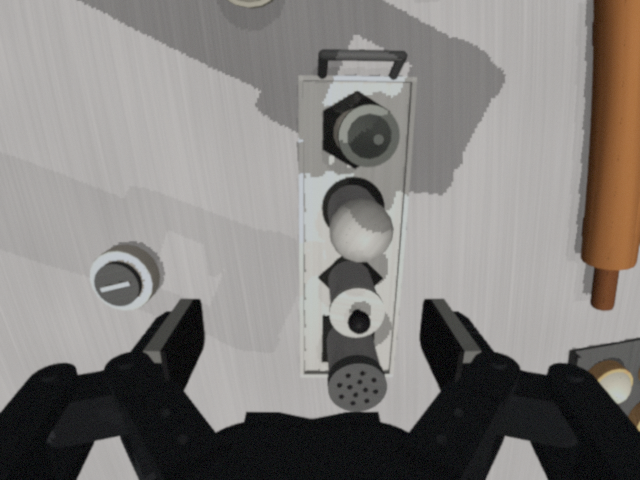

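The wrist view shows the whole row: bottle cap (366,135), dome (361,230), knob (359,322), flat lid (357,385) px. I'll check these against the top-view positions.

Run:
```python
from h import *
for k,u,v,z in[("bottle",366,135,.088),("dome",361,229,.082),("knob",359,322,.093),("pot",357,312,.072),("flat",357,385,.084)]:
    print(k,plane("wrist",[[u,v]],z)[0].round(4))
```

```text
bottle [ 0.5212 -0.1139  0.088 ]
dome [ 0.5152 -0.1812  0.082 ]
knob [ 0.509  -0.2519  0.093 ]
pot [ 0.5098 -0.2549  0.072 ]
flat [ 0.5055 -0.3179  0.084 ]
```

Emit:
carry_out(increments=[{"dx":1.8,"dy":0.2,"dz":3.2,"wx":0,"wy":0,"wz":0,"gripper":1},{"dx":3.6,"dy":0.4,"dz":6.3,"wx":0,"wy":0,"wz":0,"gripper":1},{"dx":3.6,"dy":0.4,"dz":6.3,"wx":0,"wy":0,"wz":0,"gripper":1},{"dx":3.6,"dy":0.4,"dz":6.3,"wx":0,"wy":0,"wz":0,"gripper":1}])

```text
time_s: 1.58
tool_pos: [0.522, -0.1143, 0.1999]
eef_rot: [-0.704, 0.029, -0.029, 0.709]
wrist_force: [-0.8, -0.6, -0.6]
gripper_width: 0.999
```

```bash
python3 go.py .519 -.122 .058 -5.5
```

```text
d cm [-0.25 14.18 -0.88] w [-0.0067  0.0142  0.0007]
t 1.58 pos [ 0.522  -0.1143  0.1999] F [-0.8 -0.6 -0.6] w 0.999
```

The wrist estimates used a pose read after the arm had settled another 8 mm, so they're shifted. I'll measure again with the arm at rest.

Run:
```python
from h import *
s=manip.sense()
p,d=manip.camera("wrist"); cv2.imwrite("pics/w3.png",p[:,:,::-1])
s2=manip.sense(); print(s['tool_pos'],s2['tool_pos'])
```

```text
[ 0.52198801 -0.11434415  0.19985638] [ 0.52156491 -0.1154902   0.19999476]
```

View pics/w3.png

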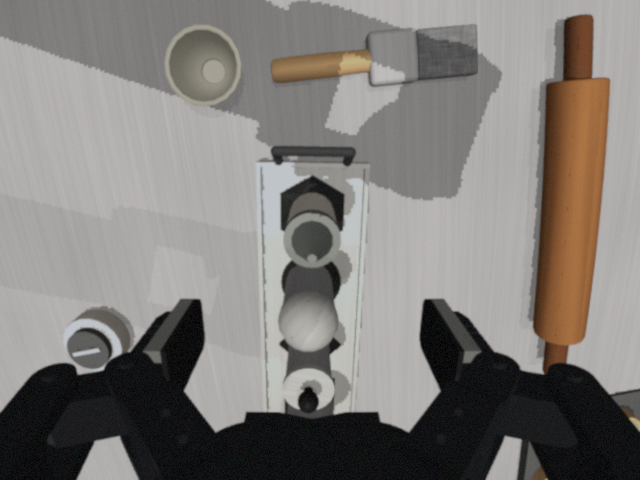

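```bash
python3 - <<'E'
from h import *
s=manip.sense(); s['tool_pos']=np.array([.52199,-.11434,.19986])
for k,u,v,z in[("bottle",313,240,.088),("dome",307,321,.082),("pot",308,390,.072),("hexbot-apex",313,176,.010)]:
    print(k,plane("wrist",[[u,v]],z,s)[0].round(4))
E
python3 go.py .519 -.122 .12 -5.5
```

```text
bottle [ 0.5211 -0.122   0.088 ]
dome [ 0.5107 -0.1902  0.082 ]
pot [ 0.5049 -0.2646  0.072 ]
hexbot-apex [ 0.5242 -0.0877  0.01  ]
d cm [-0.21  7.99 -0.72] w [-0.0064  0.0122  0.0008]
t 1.63 pos [ 0.5216 -0.1155  0.2   ] F [ 0.1 -0.9  0.4] w 0.998
```

Emit:
carry_out(increments=[{"dx":-0.1,"dy":1,"dz":-0.7,"wx":0,"wy":0.01,"wz":0,"gripper":1},{"dx":-0.1,"dy":3,"dz":-0.7,"wx":0,"wy":0.01,"wz":0,"gripper":1},{"dx":-0.1,"dy":5,"dz":-0.7,"wx":0,"wy":0.01,"wz":0,"gripper":1},{"dx":-0.1,"dy":7,"dz":-0.7,"wx":0,"wy":0.01,"wz":0,"gripper":1},{"dx":-0.1,"dy":8,"dz":-0.7,"wx":0,"wy":0.01,"wz":0,"gripper":1},{"dx":-0.1,"dy":8,"dz":-0.7,"wx":0,"wy":0.01,"wz":0,"gripper":1},{"dx":-0.1,"dy":8,"dz":-0.7,"wx":0,"wy":0.01,"wz":0,"gripper":1},{"dx":-0.1,"dy":8,"dz":-0.7,"wx":0,"wy":0.01,"wz":0,"gripper":1}])

```text
time_s: 2.3
tool_pos: [0.5206, -0.1228, 0.1211]
eef_rot: [-0.704, 0.032, -0.035, 0.708]
wrist_force: [-0.0, 0.4, -0.4]
gripper_width: 1.001
```

```bash
python3 go.py .520 -.122 .058 -5.5
python3 - <<'E'
from h import *
p,d=manip.camera("side"); cv2.imwrite("pics/s1.png",cv2.resize(p[180:400,200:480,::-1],None,fx=2.7,fy=2.7))
E
```

```text
d cm [-0.09  6.31  0.04] w [-0.0058  0.0012  0.0026]
t 2.3 pos [ 0.5206 -0.1228  0.1211] F [-0.   0.4 -0.4] w 1.001
```

View pics/s1.png

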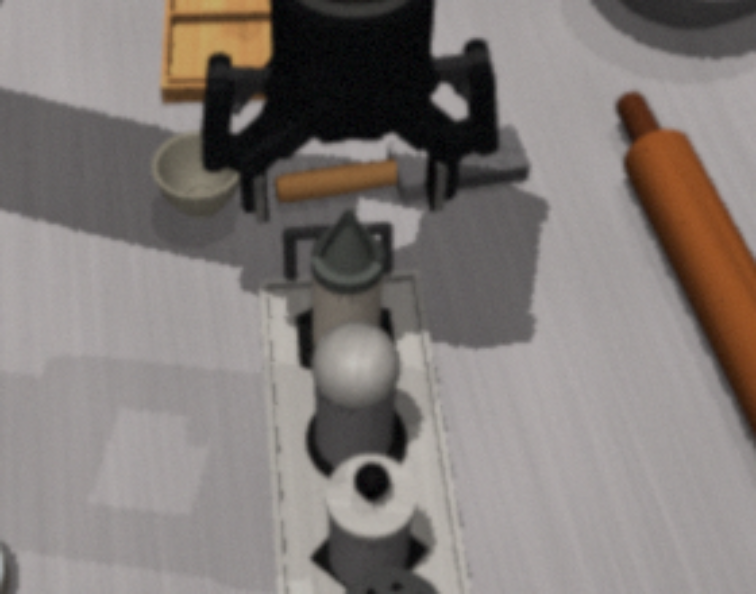

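The gripper is centred over the nozzle in the side view, with the nozzle tip at (350,212). Lowering slowly.

Emit:
carry_out(increments=[{"dx":-0.1,"dy":1,"dz":0,"wx":-0.005,"wy":0,"wz":0.002,"gripper":1},{"dx":-0.1,"dy":2,"dz":0,"wx":-0.005,"wy":0,"wz":0.002,"gripper":1},{"dx":-0.1,"dy":3,"dz":0,"wx":-0.005,"wy":0,"wz":0.002,"gripper":1},{"dx":-0.1,"dy":4,"dz":0,"wx":-0.005,"wy":0,"wz":0.002,"gripper":1},{"dx":-0.1,"dy":5,"dz":0,"wx":-0.005,"wy":0,"wz":0.002,"gripper":1},{"dx":-0.1,"dy":5.4,"dz":0,"wx":-0.005,"wy":0,"wz":0.002,"gripper":1},{"dx":-0.1,"dy":5.7,"dz":0,"wx":-0.005,"wy":0,"wz":0.002,"gripper":1},{"dx":-0.1,"dy":5.9,"dz":0,"wx":-0.005,"wy":0,"wz":0.002,"gripper":1},{"dx":-0.1,"dy":6,"dz":0,"wx":-0.005,"wy":0,"wz":0.002,"gripper":1},{"dx":-0.1,"dy":6.1,"dz":0,"wx":-0.005,"wy":0,"wz":0.002,"gripper":1},{"dx":-0.1,"dy":6.2,"dz":0,"wx":-0.005,"wy":0,"wz":0.002,"gripper":1},{"dx":-0.1,"dy":6.2,"dz":0,"wx":-0.005,"wy":0,"wz":0.002,"gripper":1}])

```text
time_s: 3.35
tool_pos: [0.5204, -0.1223, 0.0598]
eef_rot: [-0.706, 0.033, -0.034, 0.706]
wrist_force: [-0.8, 0.5, -0.8]
gripper_width: 0.999
```

```bash
python3 go.py .520 -.122 .058 -5.5
python3 - <<'E'
from h import *
p,d=manip.camera("side"); cv2.imwrite("pics/s2.png",cv2.resize(p[180:400,200:480,::-1],None,fx=2.7,fy=2.7))
E
```

```text
d cm [-0.04  0.18  0.03] w [-0.0005  0.0015  0.0019]
t 3.35 pos [ 0.5204 -0.1223  0.0598] F [-0.8  0.5 -0.8] w 0.999
```

View pics/s2.png

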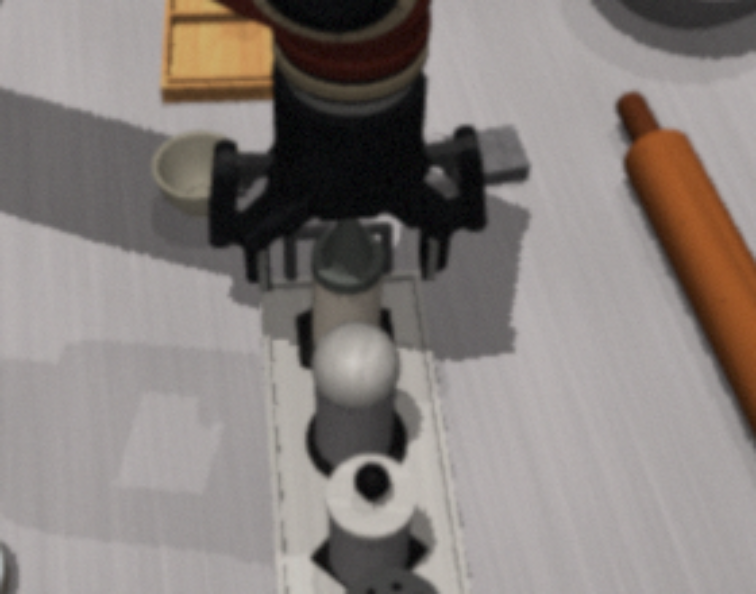

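Emit:
carry_out(increments=[{"dx":0,"dy":0.1,"dz":0,"wx":0,"wy":0,"wz":0,"gripper":1},{"dx":0,"dy":0.2,"dz":0,"wx":0,"wy":0,"wz":0,"gripper":0.7},{"dx":0,"dy":0.2,"dz":0,"wx":0,"wy":0,"wz":0,"gripper":0.5},{"dx":0,"dy":0.2,"dz":0,"wx":0,"wy":0,"wz":0,"gripper":0.4},{"dx":0,"dy":0.2,"dz":0,"wx":0,"wy":0,"wz":0,"gripper":0.3},{"dx":0,"dy":0.2,"dz":0,"wx":0,"wy":0,"wz":0,"gripper":0.3},{"dx":0,"dy":0.2,"dz":0,"wx":0,"wy":0,"wz":0,"gripper":0.3},{"dx":0,"dy":0.2,"dz":0,"wx":0,"wy":0,"wz":0,"gripper":0.3},{"dx":0,"dy":0.2,"dz":0,"wx":0,"wy":0,"wz":0,"gripper":0.3},{"dx":0,"dy":0.2,"dz":0,"wx":0,"wy":0,"wz":0,"gripper":0.3}], squeeze=40)

```text
time_s: 4.23
tool_pos: [0.5205, -0.1224, 0.058]
eef_rot: [-0.706, 0.033, -0.034, 0.706]
wrist_force: [-0.2, -0.4, 2.1]
gripper_width: 0.468
```

```bash
python3 go.py .520 -.122 .098 -5.5
```

```text
d cm [-0.05 -4.    0.04] w [-0.0004  0.0015  0.0022]
t 4.23 pos [ 0.5205 -0.1224  0.058 ] F [-0.2 -0.4  2.1] w 0.468
```

Emit:
carry_out(increments=[{"dx":0,"dy":-0.5,"dz":0,"wx":0,"wy":0,"wz":0,"gripper":0.3},{"dx":0,"dy":-1.5,"dz":0,"wx":0,"wy":0,"wz":0,"gripper":0.3},{"dx":0,"dy":-3,"dz":0,"wx":0,"wy":0,"wz":0,"gripper":0.3},{"dx":0,"dy":-5,"dz":0,"wx":0,"wy":0,"wz":0,"gripper":0.3},{"dx":0,"dy":-7,"dz":0,"wx":0,"wy":0,"wz":0,"gripper":0.3},{"dx":0,"dy":-9,"dz":0,"wx":0,"wy":0,"wz":0,"gripper":0.3},{"dx":0,"dy":-10,"dz":0,"wx":0,"wy":0,"wz":0,"gripper":0.3},{"dx":0,"dy":-10,"dz":0,"wx":0,"wy":0,"wz":0,"gripper":0.3},{"dx":0,"dy":-10,"dz":0,"wx":0,"wy":0,"wz":0,"gripper":0.3}])

```text
time_s: 4.98
tool_pos: [0.5205, -0.1225, 0.1584]
eef_rot: [0.706, -0.032, 0.035, -0.706]
wrist_force: [-1.1, 0.2, -0.8]
gripper_width: 0.463
```

```bash
python3 go.py .4857 .1426 .158 -7.6
python3 - <<'E'
from h import *
p,d=manip.camera("side"); cv2.imwrite("pics/s3.png",p[:,:,::-1])
E
```

```text
d cm [-5.96  0.03 26.06] w [-0.0001  0.0382  0.0032]
t 4.98 pos [ 0.5205 -0.1225  0.1584] F [-1.1  0.2 -0.8] w 0.463
```

View pics/s3.png

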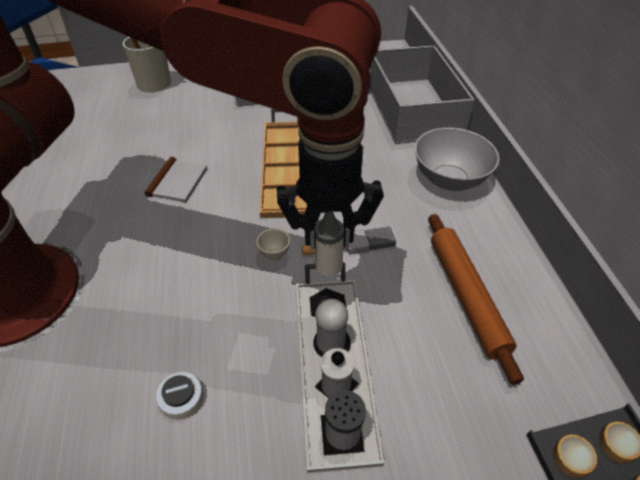

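The bottle is held upright at about (330,250), and the hexagon pad at (328,298) is clear. Carrying it to the rack compartment at -105.

Emit:
carry_out(increments=[{"dx":-0.2,"dy":0,"dz":1,"wx":0,"wy":0.01,"wz":0.003,"gripper":0.3},{"dx":-0.7,"dy":0,"dz":3,"wx":0,"wy":0.01,"wz":0.003,"gripper":0.3},{"dx":-1.4,"dy":0,"dz":6,"wx":0,"wy":0.01,"wz":0.003,"gripper":0.3},{"dx":-2.1,"dy":0,"dz":9,"wx":0,"wy":0.02,"wz":0.003,"gripper":0.3},{"dx":-2.8,"dy":0,"dz":12,"wx":0,"wy":0.02,"wz":0.003,"gripper":0.3},{"dx":-3.5,"dy":0,"dz":15,"wx":0,"wy":0.03,"wz":0.003,"gripper":0.3},{"dx":-4.2,"dy":0,"dz":18,"wx":0,"wy":0.03,"wz":0.003,"gripper":0.3},{"dx":-4.9,"dy":0,"dz":21,"wx":0,"wy":0.04,"wz":0.003,"gripper":0.3},{"dx":-5.5,"dy":0,"dz":24,"wx":0,"wy":0.04,"wz":0.003,"gripper":0.3},{"dx":-5.9,"dy":0,"dz":25.6,"wx":0,"wy":0.04,"wz":0.003,"gripper":0.3},{"dx":-6,"dy":0,"dz":26.1,"wx":0,"wy":0.04,"wz":0.003,"gripper":0.3},{"dx":-6,"dy":0,"dz":26.1,"wx":0,"wy":0.04,"wz":0.003,"gripper":0.3}])

```text
time_s: 6.03
tool_pos: [0.4835, 0.144, 0.1555]
eef_rot: [-0.706, 0.048, -0.045, 0.706]
wrist_force: [-0.6, -1.3, -1.4]
gripper_width: 0.463
```

Emit:
carry_out(increments=[{"dx":0,"dy":0,"dz":0,"wx":0,"wy":0,"wz":0,"gripper":0.3},{"dx":0,"dy":0,"dz":0,"wx":0,"wy":0,"wz":0,"gripper":0.3}])

```text
time_s: 6.2
tool_pos: [0.4831, 0.1431, 0.1545]
eef_rot: [0.706, -0.049, 0.045, -0.705]
wrist_force: [0.4, -0.0, -0.3]
gripper_width: 0.465
```

```bash
python3 go.py .4857 .1426 .055 -7.6
python3 - <<'E'
from h import *
p,d=manip.camera("side"); cv2.imwrite("pics/s4.png",p[:,:,::-1])
p,d=manip.camera("wrist"); cv2.imwrite("pics/w4.png",p[:,:,::-1])
E
```

```text
d cm [ 0.34  9.95 -0.  ] w [ 0.0012 -0.0005 -0.0067]
t 6.2 pos [0.4831 0.1431 0.1545] F [ 0.4 -0.  -0.3] w 0.465
```

View pics/w4.png

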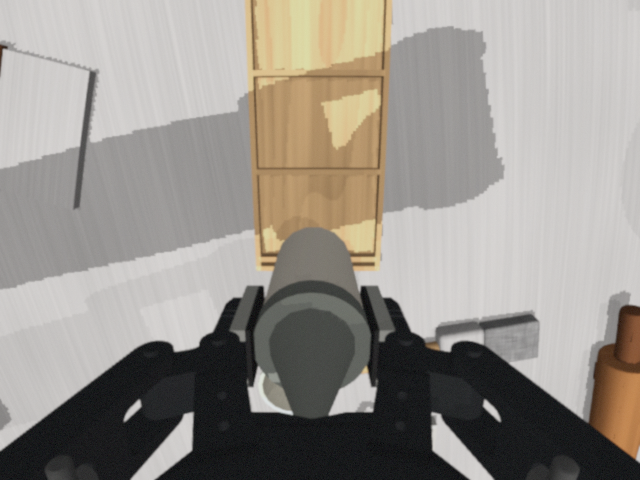

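View pics/s4.png

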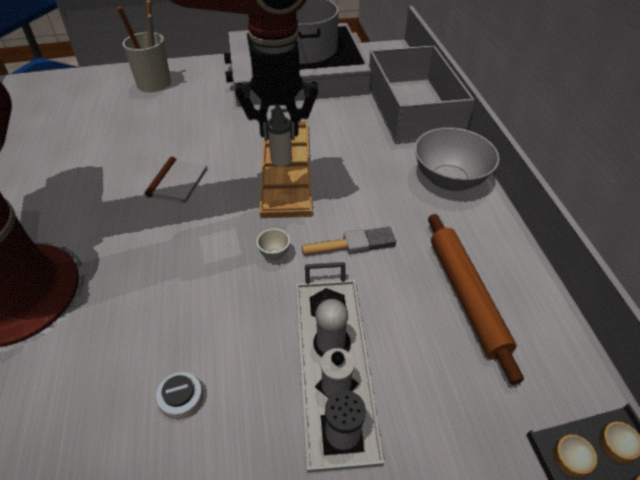

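The bottle hangs upright above the last compartment. In the wrist view the cross wall runs at row 171, from column 255 to 383. I'll use it to check the rack pose.

```bash
python3 - <<'E'
from h import *
s=manip.sense()
for uv in[(255,171),(383,171),(251,73),(388,73)]:
    print(plane("wrist",[uv],.016,s)[0].round(4))
rc=np.array([.4996,.2467]); ry=np.array([.1326,.9912]); rx=np.array([.9912,-.1326])
for y in(-.07,0): print([(rc+y*ry+x*rx).round(4) for x in(-.048,.048)])
E
python3 go.py .4857 .1426 .055 -7.6
```

```text
[0.4441 0.1854 0.016 ]
[0.5393 0.1727 0.016 ]
[0.4532 0.2542 0.016 ]
[0.5488 0.2413 0.016 ]
[array([0.4427, 0.1837]), array([0.5379, 0.171 ])]
[array([0.452 , 0.2531]), array([0.5472, 0.2403])]
d cm [ 0.28 10.01 -0.  ] w [ 0.0008 -0.0011 -0.0056]
t 6.3 pos [0.4835 0.143  0.1551] F [-0.2 -0.7 -0.1] w 0.459
```

Emit:
carry_out(increments=[{"dx":0.3,"dy":1,"dz":0.1,"wx":0,"wy":0,"wz":-0.005,"gripper":0.3},{"dx":0.3,"dy":3,"dz":0.1,"wx":0,"wy":0,"wz":-0.005,"gripper":0.3},{"dx":0.3,"dy":5,"dz":0.1,"wx":0,"wy":0,"wz":-0.005,"gripper":0.3},{"dx":0.3,"dy":7,"dz":0.1,"wx":0,"wy":0,"wz":-0.005,"gripper":0.3},{"dx":0.3,"dy":8.5,"dz":0.1,"wx":0,"wy":0,"wz":-0.005,"gripper":0.3},{"dx":0.3,"dy":9.2,"dz":0.1,"wx":0,"wy":0,"wz":-0.005,"gripper":0.3},{"dx":0.3,"dy":9.5,"dz":0.1,"wx":0,"wy":0,"wz":-0.005,"gripper":0.3},{"dx":0.3,"dy":9.7,"dz":0.1,"wx":0,"wy":0,"wz":-0.005,"gripper":0.3},{"dx":0.3,"dy":9.8,"dz":0.1,"wx":0,"wy":0,"wz":-0.005,"gripper":0.3},{"dx":0.3,"dy":9.9,"dz":0.1,"wx":0,"wy":0,"wz":-0.005,"gripper":0.3},{"dx":0.3,"dy":9.9,"dz":0.1,"wx":0,"wy":0,"wz":-0.005,"gripper":0.3},{"dx":0.3,"dy":9.9,"dz":0.1,"wx":0,"wy":0,"wz":-0.005,"gripper":0.3}])

```text
time_s: 7.3
tool_pos: [0.4866, 0.1437, 0.0568]
eef_rot: [0.706, -0.047, 0.048, -0.705]
wrist_force: [0.2, -1.2, -1.4]
gripper_width: 0.465
```

```bash
python3 go.py .4865 .1434 .054 -7.6
```

```text
d cm [-0.01  0.28 -0.03] w [ 0.0004 -0.0011  0.0008]
t 7.3 pos [0.4866 0.1437 0.0568] F [ 0.2 -1.2 -1.4] w 0.465
```

Emit:
carry_out(increments=[{"dx":0,"dy":0.1,"dz":0,"wx":0,"wy":0,"wz":0,"gripper":0.3},{"dx":0,"dy":0.2,"dz":0,"wx":0,"wy":0,"wz":0,"gripper":0.3},{"dx":0,"dy":0.3,"dz":0,"wx":0,"wy":0,"wz":0,"gripper":0.3},{"dx":0,"dy":0.3,"dz":0,"wx":0,"wy":0,"wz":0,"gripper":0.3},{"dx":0,"dy":0.3,"dz":0,"wx":0,"wy":0,"wz":0,"gripper":0.3}])

```text
time_s: 7.72
tool_pos: [0.4869, 0.1437, 0.0541]
eef_rot: [0.706, -0.047, 0.048, -0.705]
wrist_force: [-0.1, -0.4, 0.0]
gripper_width: 0.467
```

Emit:
carry_out(increments=[{"dx":0,"dy":0.05,"dz":0,"wx":0,"wy":0,"wz":0,"gripper":0.45},{"dx":0,"dy":0.05,"dz":0,"wx":0,"wy":0,"wz":0,"gripper":0.5},{"dx":0,"dy":0,"dz":0,"wx":0,"wy":0,"wz":0,"gripper":0.55},{"dx":0,"dy":0,"dz":0,"wx":0,"wy":0,"wz":0,"gripper":0.7},{"dx":0,"dy":0,"dz":0,"wx":0,"wy":0,"wz":0,"gripper":0.9},{"dx":0,"dy":0,"dz":0,"wx":0,"wy":0,"wz":0,"gripper":1},{"dx":0,"dy":0,"dz":0,"wx":0,"wy":0,"wz":0,"gripper":1},{"dx":0,"dy":-2,"dz":0,"wx":0,"wy":0,"wz":0,"gripper":1},{"dx":0,"dy":-5,"dz":0,"wx":0,"wy":0,"wz":0,"gripper":1},{"dx":0,"dy":-8,"dz":0,"wx":0,"wy":0,"wz":0,"gripper":1},{"dx":0,"dy":-11,"dz":0,"wx":0,"wy":0,"wz":0,"gripper":1},{"dx":0,"dy":-14,"dz":0,"wx":0,"wy":0,"wz":0,"gripper":1}])

```text
time_s: 8.72
tool_pos: [0.4864, 0.1437, 0.1953]
eef_rot: [0.706, -0.047, 0.048, -0.705]
wrist_force: [1.0, -0.2, -0.4]
gripper_width: 1.001
```

```bash
python3 go.py .5118 -.1915 .19 -5.5
python3 - <<'E'
from h import *
p,d=manip.camera("side"); cv2.imwrite("pics/s5.png",p[:,:,::-1])
E
```

```text
d cm [  6.99   0.55 -32.89] w [ 0.0003 -0.0377  0.0011]
t 8.72 pos [0.4864 0.1437 0.1953] F [ 1.  -0.2 -0.4] w 1.001
```

View pics/s5.png

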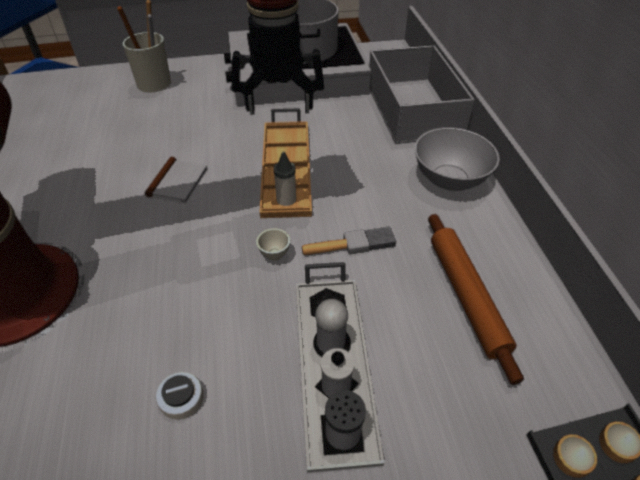

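The bottle stands upright in the end compartment at (285,180). Next is the dome shaker.

Emit:
carry_out(increments=[{"dx":0.7,"dy":0.1,"dz":-3.3,"wx":0,"wy":-0.01,"wz":0,"gripper":1},{"dx":1.4,"dy":0.2,"dz":-6.6,"wx":0,"wy":-0.01,"wz":0,"gripper":1},{"dx":2.1,"dy":0.3,"dz":-9.9,"wx":0,"wy":-0.02,"wz":0,"gripper":1},{"dx":2.8,"dy":0.4,"dz":-13.2,"wx":0,"wy":-0.02,"wz":0,"gripper":1},{"dx":3.5,"dy":0.5,"dz":-16.5,"wx":0,"wy":-0.03,"wz":0,"gripper":1},{"dx":4.2,"dy":0.5,"dz":-19.8,"wx":0,"wy":-0.03,"wz":0,"gripper":1},{"dx":4.9,"dy":0.5,"dz":-23.1,"wx":0,"wy":-0.04,"wz":0,"gripper":1},{"dx":5.6,"dy":0.5,"dz":-26.4,"wx":0,"wy":-0.04,"wz":0,"gripper":1},{"dx":6.3,"dy":0.5,"dz":-29.7,"wx":0,"wy":-0.04,"wz":0,"gripper":1},{"dx":6.8,"dy":0.5,"dz":-32,"wx":0,"wy":-0.04,"wz":0,"gripper":1},{"dx":7,"dy":0.5,"dz":-32.9,"wx":0,"wy":-0.04,"wz":0,"gripper":1},{"dx":7,"dy":0.5,"dz":-32.9,"wx":0,"wy":-0.04,"wz":0,"gripper":1}])

```text
time_s: 9.77
tool_pos: [0.5155, -0.1927, 0.1976]
eef_rot: [-0.706, 0.03, -0.038, 0.707]
wrist_force: [-0.2, 0.6, 1.2]
gripper_width: 0.999
```

Emit:
carry_out(increments=[{"dx":0,"dy":0,"dz":0,"wx":0,"wy":0,"wz":0,"gripper":1},{"dx":0,"dy":0,"dz":0,"wx":0,"wy":0,"wz":0,"gripper":1}])

```text
time_s: 9.93
tool_pos: [0.5154, -0.1917, 0.1973]
eef_rot: [-0.705, 0.03, -0.038, 0.707]
wrist_force: [-0.1, -0.3, -0.1]
gripper_width: 0.999
```

```bash
python3 go.py .5118 -.1915 .045 -5.5
```

```text
d cm [-0.54 15.22 -0.06] w [-0.003   0.0004  0.0115]
t 9.93 pos [ 0.5154 -0.1917  0.1973] F [-0.1 -0.3 -0.1] w 0.999
```

Emit:
carry_out(increments=[{"dx":-0.5,"dy":1,"dz":-0.1,"wx":0,"wy":0,"wz":0.012,"gripper":1},{"dx":-0.5,"dy":3,"dz":-0.1,"wx":0,"wy":0,"wz":0.012,"gripper":1},{"dx":-0.5,"dy":5,"dz":-0.1,"wx":0,"wy":0,"wz":0.012,"gripper":1},{"dx":-0.5,"dy":7,"dz":-0.1,"wx":0,"wy":0,"wz":0.012,"gripper":1},{"dx":-0.5,"dy":9,"dz":-0.1,"wx":0,"wy":0,"wz":0.012,"gripper":1},{"dx":-0.5,"dy":11,"dz":-0.1,"wx":0,"wy":0,"wz":0.012,"gripper":1},{"dx":-0.5,"dy":12.5,"dz":-0.1,"wx":0,"wy":0,"wz":0.012,"gripper":1},{"dx":-0.5,"dy":14,"dz":-0.1,"wx":0,"wy":0,"wz":0.012,"gripper":1},{"dx":-0.5,"dy":15,"dz":-0.1,"wx":0,"wy":0,"wz":0.012,"gripper":1},{"dx":-0.5,"dy":15.5,"dz":-0.1,"wx":0,"wy":0,"wz":0.012,"gripper":1},{"dx":-0.5,"dy":15.7,"dz":-0.1,"wx":0,"wy":0,"wz":0.012,"gripper":1},{"dx":-0.5,"dy":15.7,"dz":-0.1,"wx":0,"wy":0,"wz":0.012,"gripper":1}])

```text
time_s: 10.93
tool_pos: [0.5121, -0.1915, 0.0401]
eef_rot: [-0.705, 0.034, -0.033, 0.707]
wrist_force: [0.1, -0.1, 1.1]
gripper_width: 1.002
```

Emit:
carry_out(increments=[{"dx":0,"dy":0,"dz":0,"wx":0,"wy":0,"wz":0,"gripper":0.8},{"dx":0,"dy":0,"dz":0,"wx":0,"wy":0,"wz":0,"gripper":0.6},{"dx":0,"dy":0,"dz":0,"wx":0,"wy":0,"wz":0,"gripper":0.5},{"dx":0,"dy":0,"dz":0,"wx":0,"wy":0,"wz":0,"gripper":0.4},{"dx":0,"dy":0,"dz":0,"wx":0,"wy":0,"wz":0,"gripper":0.3},{"dx":0,"dy":0,"dz":0,"wx":0,"wy":0,"wz":0,"gripper":0.3},{"dx":0,"dy":0,"dz":0,"wx":0,"wy":0,"wz":0,"gripper":0.3},{"dx":0,"dy":0,"dz":0,"wx":0,"wy":0,"wz":0,"gripper":0.3},{"dx":0,"dy":0,"dz":0,"wx":0,"wy":0,"wz":0,"gripper":0.3}])

```text
time_s: 11.68
tool_pos: [0.5128, -0.1919, 0.0413]
eef_rot: [-0.705, 0.033, -0.034, 0.707]
wrist_force: [-2.1, 0.2, 6.0]
gripper_width: 0.516
```

```bash
python3 go.py .5118 -.1915 .19 -5.5
python3 - <<'E'
from h import *
p,d=manip.camera("wrist"); cv2.imwrite("pics/w6.png",p[:,:,::-1])
E
```

```text
d cm [ -0.09 -14.87   0.07] w [-0.0025  0.0011  0.0004]
t 11.68 pos [ 0.5128 -0.1919  0.0413] F [-2.1  0.2  6. ] w 0.516
```

View pics/w6.png

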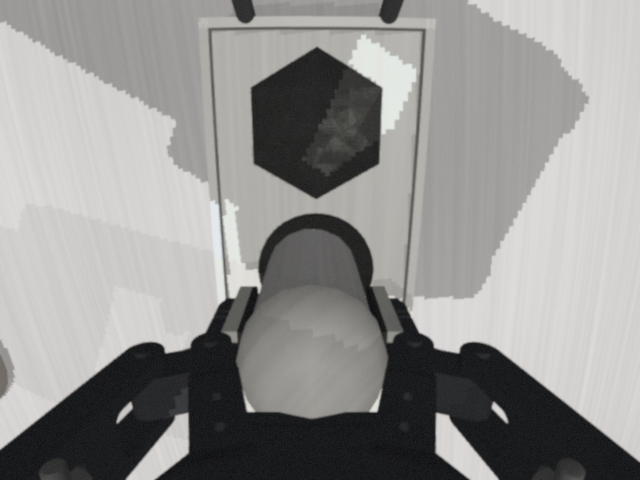

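The grip is on the dome shaker's body, at 0.516, about 44 mm. Lifting.

Emit:
carry_out(increments=[{"dx":0,"dy":-0.5,"dz":0,"wx":0,"wy":0,"wz":0,"gripper":0.3},{"dx":0,"dy":-1.5,"dz":0,"wx":0,"wy":0,"wz":0,"gripper":0.3},{"dx":0,"dy":-3,"dz":0,"wx":0,"wy":0,"wz":0,"gripper":0.3},{"dx":0,"dy":-5.5,"dz":0,"wx":0,"wy":0,"wz":0,"gripper":0.3},{"dx":0,"dy":-8,"dz":0,"wx":0,"wy":0,"wz":0,"gripper":0.3},{"dx":0,"dy":-10.5,"dz":0,"wx":0,"wy":0,"wz":0,"gripper":0.3},{"dx":0,"dy":-13,"dz":0,"wx":0,"wy":0,"wz":0,"gripper":0.3},{"dx":0,"dy":-14.5,"dz":0,"wx":0,"wy":0,"wz":0,"gripper":0.3},{"dx":0,"dy":-15,"dz":0,"wx":0,"wy":0,"wz":0,"gripper":0.3},{"dx":0,"dy":-15,"dz":0,"wx":0,"wy":0,"wz":0,"gripper":0.3},{"dx":0,"dy":-15,"dz":0,"wx":0,"wy":0,"wz":0,"gripper":0.3}])

```text
time_s: 12.65
tool_pos: [0.5122, -0.192, 0.1905]
eef_rot: [-0.705, 0.034, -0.033, 0.707]
wrist_force: [-0.4, 2.0, -2.0]
gripper_width: 0.518
```

```bash
python3 go.py .4957 .2128 .19 -7.6
```

```text
d cm [-5.49  0.18 40.14] w [-0.003   0.0375 -0.0007]
t 12.65 pos [ 0.5122 -0.192   0.1905] F [-0.4  2.  -2. ] w 0.518
```

Emit:
carry_out(increments=[{"dx":-0.2,"dy":0,"dz":1.4,"wx":0,"wy":0.01,"wz":0,"gripper":0.3},{"dx":-0.6,"dy":0,"dz":4.5,"wx":0,"wy":0.01,"wz":0,"gripper":0.3},{"dx":-1.1,"dy":0,"dz":8,"wx":0,"wy":0.01,"wz":0,"gripper":0.3},{"dx":-1.6,"dy":0,"dz":12,"wx":0,"wy":0.02,"wz":0,"gripper":0.3},{"dx":-2.2,"dy":0,"dz":16,"wx":0,"wy":0.02,"wz":0,"gripper":0.3},{"dx":-2.7,"dy":0,"dz":20,"wx":0,"wy":0.02,"wz":0,"gripper":0.3},{"dx":-3.3,"dy":0,"dz":24,"wx":0,"wy":0.03,"wz":0,"gripper":0.3},{"dx":-3.8,"dy":0,"dz":28,"wx":0,"wy":0.03,"wz":0,"gripper":0.3},{"dx":-4.4,"dy":0,"dz":32,"wx":0,"wy":0.03,"wz":0,"gripper":0.3},{"dx":-4.9,"dy":0,"dz":36,"wx":0,"wy":0.04,"wz":0,"gripper":0.3},{"dx":-5.3,"dy":0,"dz":39,"wx":0,"wy":0.04,"wz":0,"gripper":0.3},{"dx":-5.5,"dy":0.1,"dz":40.1,"wx":0,"wy":0.04,"wz":0,"gripper":0.3}])

```text
time_s: 13.65
tool_pos: [0.4938, 0.2157, 0.1886]
eef_rot: [-0.704, 0.048, -0.045, 0.707]
wrist_force: [-0.7, -0.3, -1.4]
gripper_width: 0.522
```

Emit:
carry_out(increments=[{"dx":0,"dy":0,"dz":0,"wx":0,"wy":0,"wz":0,"gripper":0.3},{"dx":0,"dy":0,"dz":0,"wx":0,"wy":0,"wz":0,"gripper":0.3},{"dx":0,"dy":0,"dz":0,"wx":0,"wy":0,"wz":0,"gripper":0.3}])

```text
time_s: 13.9
tool_pos: [0.4932, 0.2145, 0.1871]
eef_rot: [-0.705, 0.049, -0.044, 0.706]
wrist_force: [1.2, -1.4, -0.8]
gripper_width: 0.519
```

```bash
python3 go.py .4957 .2128 .0378 -7.6
```

```text
d cm [ 0.37 14.93 -0.16] w [-0.0013  0.0007 -0.0064]
t 13.9 pos [0.4932 0.2145 0.1871] F [ 1.2 -1.4 -0.8] w 0.519
```

Emit:
carry_out(increments=[{"dx":0.3,"dy":0.5,"dz":-0.1,"wx":0,"wy":0,"wz":-0.006,"gripper":0.3},{"dx":0.3,"dy":2,"dz":-0.1,"wx":0,"wy":0,"wz":-0.006,"gripper":0.3},{"dx":0.3,"dy":4.5,"dz":-0.1,"wx":0,"wy":0,"wz":-0.006,"gripper":0.3},{"dx":0.3,"dy":7,"dz":-0.1,"wx":0,"wy":0,"wz":-0.006,"gripper":0.3},{"dx":0.3,"dy":9.5,"dz":-0.1,"wx":0,"wy":0,"wz":-0.006,"gripper":0.3},{"dx":0.3,"dy":12,"dz":-0.1,"wx":0,"wy":0,"wz":-0.006,"gripper":0.3},{"dx":0.3,"dy":13.5,"dz":-0.1,"wx":0,"wy":0,"wz":-0.006,"gripper":0.3},{"dx":0.3,"dy":14.2,"dz":-0.1,"wx":0,"wy":0,"wz":-0.006,"gripper":0.3},{"dx":0.3,"dy":14.5,"dz":-0.1,"wx":0,"wy":0,"wz":-0.006,"gripper":0.3},{"dx":0.3,"dy":14.6,"dz":-0.1,"wx":0,"wy":0,"wz":-0.006,"gripper":0.3},{"dx":0.3,"dy":14.7,"dz":-0.1,"wx":0,"wy":0,"wz":-0.006,"gripper":0.3},{"dx":0.3,"dy":14.7,"dz":-0.1,"wx":0,"wy":0,"wz":-0.006,"gripper":0.3}])

```text
time_s: 14.9
tool_pos: [0.4963, 0.2135, 0.0415]
eef_rot: [-0.705, 0.046, -0.047, 0.706]
wrist_force: [-0.3, 0.6, -1.6]
gripper_width: 0.519
```

```bash
python3 go.py .4957 .2128 .0373 -7.6
python3 - <<'E'
from h import *
p,d=manip.camera("side"); cv2.imwrite("pics/s7.png",cv2.resize(p[60:260,180:400,::-1],None,fx=2.9,fy=2.9))
E
```

```text
d cm [-0.05  0.42 -0.08] w [-0.0022  0.0004  0.002 ]
t 14.9 pos [0.4963 0.2135 0.0415] F [-0.3  0.6 -1.6] w 0.519
```

View pics/s7.png

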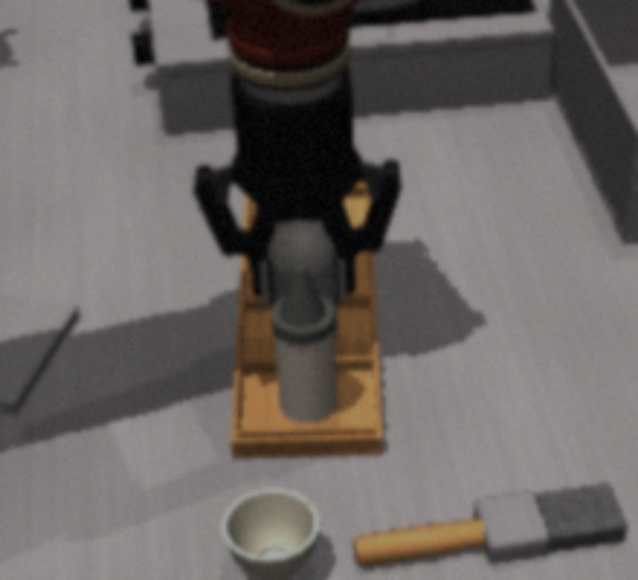

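The bottle is still upright at (305,360), and the dome sits just behind it over its compartment. Setting it down and releasing.

Emit:
carry_out(increments=[{"dx":0,"dy":0.2,"dz":0,"wx":0,"wy":0,"wz":0,"gripper":0.3},{"dx":0,"dy":0.3,"dz":0,"wx":0,"wy":0,"wz":0,"gripper":0.3},{"dx":0,"dy":0.4,"dz":0,"wx":0,"wy":0,"wz":0,"gripper":0.3},{"dx":0,"dy":0.45,"dz":0,"wx":0,"wy":0,"wz":0,"gripper":0.3},{"dx":0,"dy":0.45,"dz":0,"wx":0,"wy":0,"wz":0,"gripper":0.3},{"dx":0,"dy":0.45,"dz":0,"wx":0,"wy":0,"wz":0,"gripper":0.3}])

```text
time_s: 15.45
tool_pos: [0.4964, 0.2138, 0.0373]
eef_rot: [-0.705, 0.046, -0.047, 0.706]
wrist_force: [-0.2, 0.0, 1.2]
gripper_width: 0.521
```

Emit:
carry_out(increments=[{"dx":0,"dy":0,"dz":0,"wx":0,"wy":0,"wz":0,"gripper":0.52},{"dx":0,"dy":0,"dz":0,"wx":0,"wy":0,"wz":0,"gripper":0.56},{"dx":0,"dy":0,"dz":0,"wx":0,"wy":0,"wz":0,"gripper":0.62},{"dx":0,"dy":0,"dz":0,"wx":0,"wy":0,"wz":0,"gripper":0.8},{"dx":0,"dy":0,"dz":0,"wx":0,"wy":0,"wz":0,"gripper":1},{"dx":0,"dy":0,"dz":0,"wx":0,"wy":0,"wz":0,"gripper":1},{"dx":0,"dy":0,"dz":0,"wx":0,"wy":0,"wz":0,"gripper":1},{"dx":0,"dy":-2,"dz":0,"wx":0,"wy":0,"wz":0,"gripper":1},{"dx":0,"dy":-5,"dz":0,"wx":0,"wy":0,"wz":0,"gripper":1},{"dx":0,"dy":-9,"dz":0,"wx":0,"wy":0,"wz":0,"gripper":1},{"dx":0,"dy":-13,"dz":0,"wx":0,"wy":0,"wz":0,"gripper":1},{"dx":0,"dy":-16,"dz":0,"wx":0,"wy":0,"wz":0,"gripper":1}])

```text
time_s: 16.45
tool_pos: [0.4968, 0.2137, 0.201]
eef_rot: [-0.704, 0.045, -0.049, 0.707]
wrist_force: [1.3, 0.3, -0.2]
gripper_width: 0.999
```

```bash
python3 go.py .5052 -.2612 .20 -5.5
python3 - <<'E'
from h import *
p,d=manip.camera("side"); cv2.imwrite("pics/s8.png",cv2.resize(p[60:260,180:400,::-1],None,fx=2.9,fy=2.9))
E
```

```text
d cm [ 7.080e+00 -4.000e-02 -4.696e+01] w [-0.0038 -0.0359  0.0057]
t 16.45 pos [0.4968 0.2137 0.201 ] F [ 1.3  0.3 -0.2] w 0.999
```

View pics/s8.png

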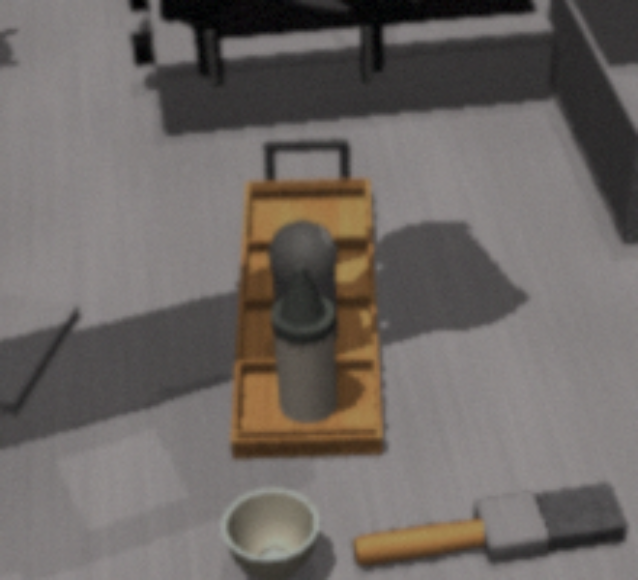

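Both are standing, with the dome lid at (303,250) and the bottle at (305,360). Next is the pot.

Emit:
carry_out(increments=[{"dx":0.5,"dy":0,"dz":-4,"wx":0,"wy":-0.01,"wz":0,"gripper":1},{"dx":1.2,"dy":0,"dz":-8,"wx":0,"wy":-0.01,"wz":0,"gripper":1},{"dx":1.8,"dy":0,"dz":-12,"wx":0,"wy":-0.01,"wz":0,"gripper":1},{"dx":2.4,"dy":0,"dz":-16,"wx":0,"wy":-0.02,"wz":0,"gripper":1},{"dx":3,"dy":0,"dz":-20,"wx":0,"wy":-0.02,"wz":0,"gripper":1},{"dx":3.6,"dy":0,"dz":-24,"wx":0,"wy":-0.02,"wz":0,"gripper":1},{"dx":4.2,"dy":0,"dz":-28,"wx":0,"wy":-0.03,"wz":0,"gripper":1},{"dx":4.8,"dy":0,"dz":-32,"wx":0,"wy":-0.03,"wz":0.005,"gripper":1},{"dx":5.4,"dy":0,"dz":-36,"wx":0,"wy":-0.03,"wz":0.005,"gripper":1},{"dx":6,"dy":0,"dz":-40,"wx":0,"wy":-0.03,"wz":0.005,"gripper":1},{"dx":6.6,"dy":0,"dz":-44,"wx":0,"wy":-0.03,"wz":0.005,"gripper":1},{"dx":7,"dy":0,"dz":-46.9,"wx":0,"wy":-0.036,"wz":0.005,"gripper":1}])

```text
time_s: 17.5
tool_pos: [0.5072, -0.2627, 0.205]
eef_rot: [-0.704, 0.031, -0.038, 0.708]
wrist_force: [0.0, -0.4, 0.9]
gripper_width: 1.0
```

Emit:
carry_out(increments=[{"dx":0,"dy":0,"dz":0,"wx":0,"wy":0,"wz":0,"gripper":1},{"dx":0,"dy":0,"dz":0,"wx":0,"wy":0,"wz":0,"gripper":1},{"dx":0,"dy":0,"dz":0,"wx":0,"wy":0,"wz":0,"gripper":1}])

```text
time_s: 17.75
tool_pos: [0.507, -0.2621, 0.2044]
eef_rot: [-0.704, 0.031, -0.038, 0.709]
wrist_force: [0.1, 0.5, 0.0]
gripper_width: 1.003
```

```bash
python3 go.py .5052 -.2612 .036 -5.5
python3 - <<'E'
from h import *
s=manip.sense()
p,d=manip.camera("top"); cv2.imwrite("pics/t9.png",p[200:330,80:560,::-1])
p,d=manip.camera("wrist"); cv2.imwrite("pics/w9.png",p[:,:,::-1])
E
```

```text
d cm [-0.36 16.84 -0.06] w [-0.0079 -0.002   0.01  ]
t 17.75 pos [ 0.507  -0.2621  0.2044] F [0.1 0.5 0. ] w 1.003
```

View pics/w9.png

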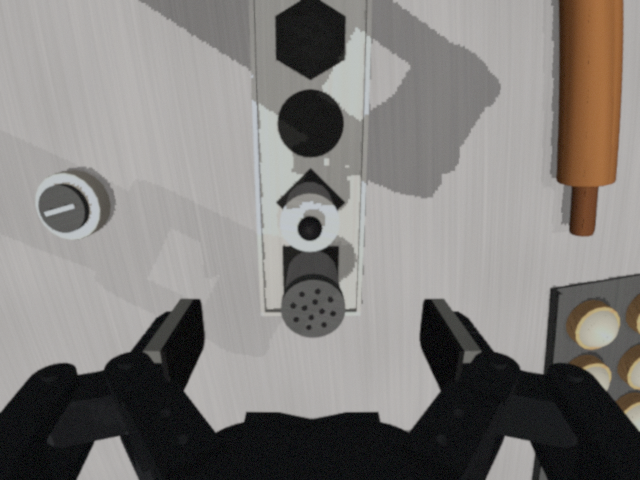

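View pics/t9.png

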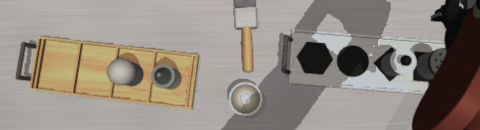

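The pads now show hexagon (311,38), then round (311,123), then the diamond under the pot and the square under the flat shaker, with the knob at (310,228) and the flat lid at (313,306). That's the expected order. Checking positions.

```bash
python3 - <<'E'
from h import *
s=manip.sense()
for k,u,v,z in[("knob",310,228,.092),("pot",308.5,223,.072),("flat",313,306,.084),("round",311,123,.01),("hex",311,38,.01)]:
    print(k,plane("wrist",[[u,v]],z,s)[0].round(4))
E
python3 go.py .5052 -.2612 .036 -5.5
```

```text
knob [ 0.5061 -0.2602  0.092 ]
pot [ 0.5049 -0.2619  0.072 ]
flat [ 0.502  -0.3259  0.084 ]
round [ 0.5144 -0.1892  0.01  ]
hex [ 0.521  -0.1207  0.01  ]
d cm [-0.39 16.87 -0.13] w [-0.0074 -0.0002  0.0105]
t 17.85 pos [ 0.5073 -0.2613  0.2048] F [ 0.1  0.3 -1.5] w 1.001
```

Emit:
carry_out(increments=[{"dx":-0.4,"dy":1,"dz":-0.1,"wx":-0.007,"wy":0,"wz":0.01,"gripper":1},{"dx":-0.4,"dy":4,"dz":-0.1,"wx":-0.007,"wy":0,"wz":0.01,"gripper":1},{"dx":-0.4,"dy":7,"dz":-0.1,"wx":-0.007,"wy":0,"wz":0.01,"gripper":1},{"dx":-0.4,"dy":9.5,"dz":-0.1,"wx":-0.007,"wy":0,"wz":0.01,"gripper":1},{"dx":-0.4,"dy":11.5,"dz":-0.1,"wx":-0.007,"wy":0,"wz":0.01,"gripper":1},{"dx":-0.4,"dy":13,"dz":-0.1,"wx":-0.007,"wy":0,"wz":0.01,"gripper":1},{"dx":-0.4,"dy":14.5,"dz":-0.1,"wx":-0.007,"wy":0,"wz":0.01,"gripper":1},{"dx":-0.4,"dy":15.5,"dz":-0.1,"wx":-0.007,"wy":0,"wz":0.01,"gripper":1},{"dx":-0.4,"dy":16.3,"dz":-0.1,"wx":-0.007,"wy":0,"wz":0.01,"gripper":1},{"dx":-0.4,"dy":16.8,"dz":-0.1,"wx":-0.007,"wy":0,"wz":0.01,"gripper":1},{"dx":-0.4,"dy":16.8,"dz":-0.1,"wx":-0.007,"wy":0,"wz":0.01,"gripper":1},{"dx":-0.4,"dy":16.8,"dz":-0.1,"wx":-0.007,"wy":0,"wz":0.01,"gripper":1}])

```text
time_s: 18.85
tool_pos: [0.5054, -0.2609, 0.0371]
eef_rot: [-0.706, 0.034, -0.034, 0.706]
wrist_force: [0.3, -0.9, 0.1]
gripper_width: 0.996
```

Emit:
carry_out(increments=[{"dx":0,"dy":0,"dz":0,"wx":0,"wy":0,"wz":0,"gripper":0.8},{"dx":0,"dy":0,"dz":0,"wx":0,"wy":0,"wz":0,"gripper":0.6},{"dx":0,"dy":0,"dz":0,"wx":0,"wy":0,"wz":0,"gripper":0.5},{"dx":0,"dy":0,"dz":0,"wx":0,"wy":0,"wz":0,"gripper":0.4},{"dx":0,"dy":0,"dz":0,"wx":0,"wy":0,"wz":0,"gripper":0.3},{"dx":0,"dy":0,"dz":0,"wx":0,"wy":0,"wz":0,"gripper":0.3},{"dx":0,"dy":0,"dz":0,"wx":0,"wy":0,"wz":0,"gripper":0.3},{"dx":0,"dy":0,"dz":0,"wx":0,"wy":0,"wz":0,"gripper":0.3},{"dx":0,"dy":0,"dz":0,"wx":0,"wy":0,"wz":0,"gripper":0.3},{"dx":0,"dy":0,"dz":0,"wx":0,"wy":0,"wz":0,"gripper":0.3}])

```text
time_s: 19.68
tool_pos: [0.5059, -0.2613, 0.0381]
eef_rot: [0.707, -0.033, 0.035, -0.706]
wrist_force: [-0.7, -0.4, 5.7]
gripper_width: 0.508
```

```bash
python3 go.py .5052 -.2612 .19 -5.5
python3 - <<'E'
from h import *
p,d=manip.camera("wrist"); cv2.imwrite("pics/w10.png",p[:,:,::-1])
E
```

```text
d cm [-4.000e-02 -1.519e+01 -1.000e-02] w [0.0007 0.0001 0.0021]
t 19.68 pos [ 0.5059 -0.2613  0.0381] F [-0.7 -0.4  5.7] w 0.508
```

View pics/w10.png

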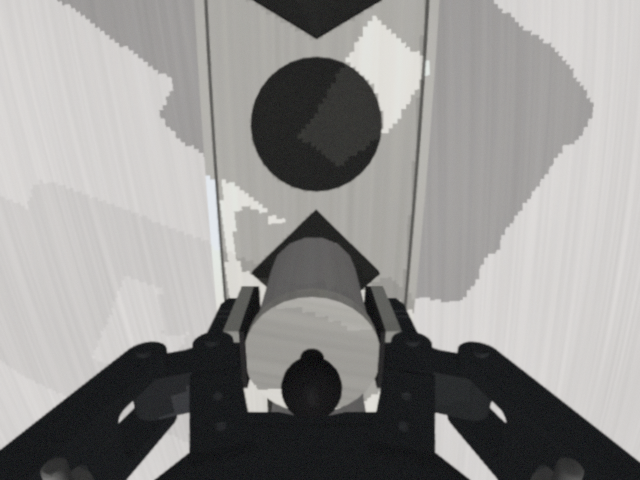

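The grip reads 0.508, about 43 mm, which is wider than the 42 mm body. The pads are probably riding on the pot's lid edge, so I'll re-grip a little lower.

Emit:
carry_out(increments=[{"dx":0,"dy":0,"dz":0,"wx":0,"wy":0,"wz":0,"gripper":0.55},{"dx":0,"dy":0,"dz":0,"wx":0,"wy":0,"wz":0,"gripper":0.7},{"dx":0,"dy":0,"dz":0,"wx":0,"wy":0,"wz":0,"gripper":0.75},{"dx":-0.05,"dy":0.2,"dz":0,"wx":0,"wy":0,"wz":0.002,"gripper":0.75},{"dx":-0.05,"dy":0.4,"dz":0,"wx":0,"wy":0,"wz":0.002,"gripper":0.75},{"dx":-0.05,"dy":0.6,"dz":0,"wx":0,"wy":0,"wz":0.002,"gripper":0.7},{"dx":-0.05,"dy":0.6,"dz":0,"wx":0,"wy":0,"wz":0.002,"gripper":0.5},{"dx":-0.05,"dy":0.6,"dz":0,"wx":0,"wy":0,"wz":0.002,"gripper":0.3},{"dx":-0.05,"dy":0.6,"dz":0,"wx":0,"wy":0,"wz":0.002,"gripper":0.3},{"dx":-0.05,"dy":0.6,"dz":0,"wx":0,"wy":0,"wz":0.002,"gripper":0.3},{"dx":-0.05,"dy":0.6,"dz":0,"wx":0,"wy":0,"wz":0.002,"gripper":0.3},{"dx":-0.05,"dy":0.6,"dz":0,"wx":0,"wy":0,"wz":0.002,"gripper":0.3}])

```text
time_s: 20.73
tool_pos: [0.5054, -0.2612, 0.032]
eef_rot: [0.707, -0.034, 0.034, -0.706]
wrist_force: [-0.1, 0.1, -1.3]
gripper_width: 0.477
```

```bash
python3 go.py .5052 -.2612 .19 -5.5
```

```text
d cm [-2.00e-02 -1.58e+01 -1.00e-02] w [ 0.0006  0.0002 -0.    ]
t 20.73 pos [ 0.5054 -0.2612  0.032 ] F [-0.1  0.1 -1.3] w 0.477
```

Run:
```python
from h import *
p,d=manip.camera("wrist"); cv2.imwrite("pics/w11.png",p[:,:,::-1])
print(manip.sense()['gripper_width'])
p,d=manip.camera("side"); cv2.imwrite("pics/s11.png",cv2.resize(p[230:460,220:450,::-1],None,fx=2.5,fy=2.5))
print(manip.sense()['gripper_width'],manip.sense()['wrist_force'])
```

```text
0.47421770501673044
0.47475096246738 [ 0.0557651  -0.41786829 -0.45366   ]
```

View pics/w11.png

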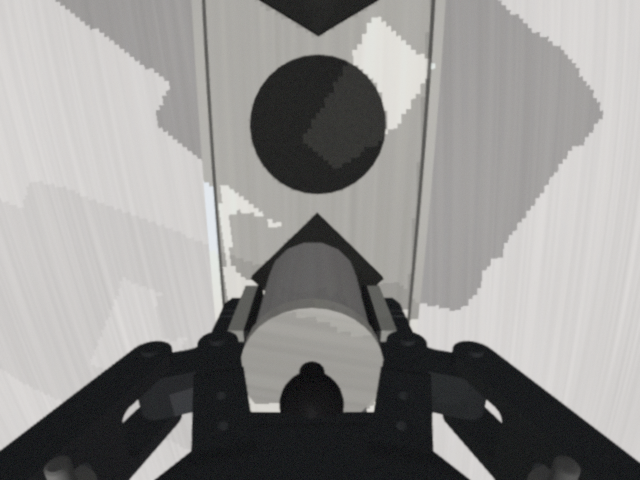

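View pics/s11.png

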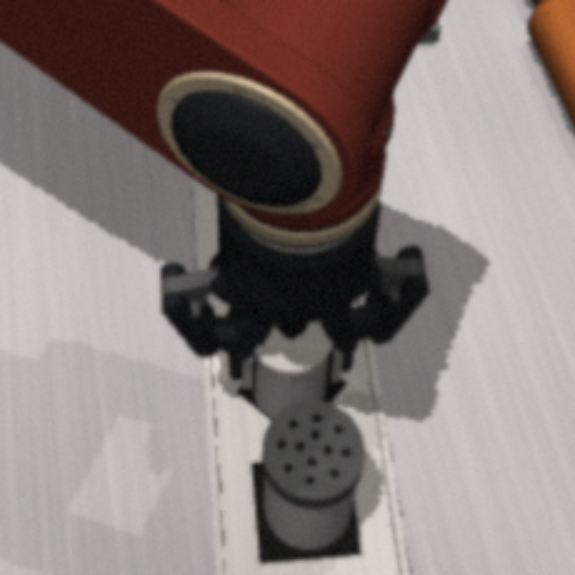

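The pot is upright and gripped just under the lid rim, with the lid at (312,355) in the wrist view. Lifting gently.

Emit:
carry_out(increments=[{"dx":0,"dy":-0.5,"dz":0,"wx":0,"wy":0,"wz":0,"gripper":0.3},{"dx":0,"dy":-1.5,"dz":0,"wx":0,"wy":0,"wz":0,"gripper":0.3},{"dx":0,"dy":-3,"dz":0,"wx":0,"wy":0,"wz":0,"gripper":0.3},{"dx":0,"dy":-5.5,"dz":0,"wx":0,"wy":0,"wz":0,"gripper":0.3},{"dx":0,"dy":-8,"dz":0,"wx":0,"wy":0,"wz":0,"gripper":0.3},{"dx":0,"dy":-10.5,"dz":0,"wx":0,"wy":0,"wz":0,"gripper":0.3},{"dx":0,"dy":-13,"dz":0,"wx":0,"wy":0,"wz":0,"gripper":0.3},{"dx":0,"dy":-15,"dz":0,"wx":0,"wy":0,"wz":0,"gripper":0.3},{"dx":0,"dy":-16,"dz":0,"wx":0,"wy":0,"wz":0,"gripper":0.3},{"dx":0,"dy":-16,"dz":0,"wx":0,"wy":0,"wz":0,"gripper":0.3},{"dx":0,"dy":-16,"dz":0,"wx":0,"wy":0,"wz":0,"gripper":0.3}])

```text
time_s: 21.75
tool_pos: [0.5055, -0.2612, 0.1924]
eef_rot: [0.707, -0.034, 0.034, -0.706]
wrist_force: [-0.1, 0.2, -0.6]
gripper_width: 0.475
```

```bash
python3 go.py .5049 .2822 .19 -7.6
python3 - <<'E'
from h import *
p,d=manip.camera("side"); cv2.imwrite("pics/s12.png",cv2.resize(p[180:460,220:450,::-1],None,fx=2.1,fy=2.1))
E
```

```text
d cm [-5.26  0.18 54.08] w [0.0011 0.0368 0.0009]
t 21.75 pos [ 0.5055 -0.2612  0.1924] F [-0.1  0.2 -0.6] w 0.475
```

View pics/s12.png

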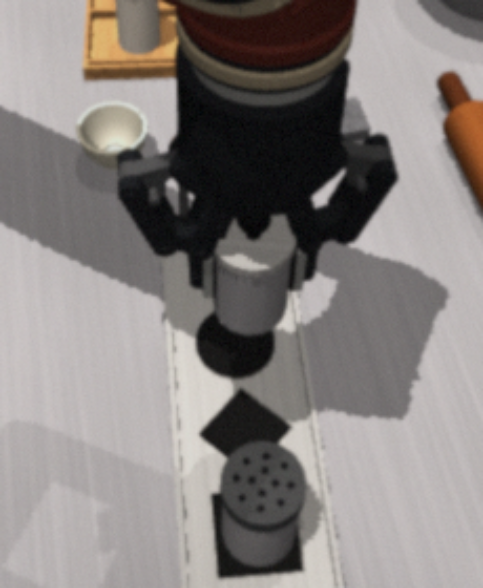

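The pot hangs upright. Carrying it to +35.

Emit:
carry_out(increments=[{"dx":-0.1,"dy":0,"dz":1.4,"wx":0,"wy":0,"wz":0,"gripper":0.3},{"dx":-0.4,"dy":0,"dz":4.4,"wx":0,"wy":0.01,"wz":0,"gripper":0.3},{"dx":-0.8,"dy":0,"dz":8,"wx":0,"wy":0.01,"wz":0,"gripper":0.3},{"dx":-1.2,"dy":0,"dz":12,"wx":0,"wy":0.01,"wz":0,"gripper":0.3},{"dx":-1.6,"dy":0,"dz":16,"wx":0,"wy":0.01,"wz":0,"gripper":0.3},{"dx":-2,"dy":0,"dz":20,"wx":0,"wy":0.02,"wz":0,"gripper":0.3},{"dx":-2.4,"dy":0,"dz":24,"wx":0,"wy":0.02,"wz":0,"gripper":0.3},{"dx":-2.8,"dy":0,"dz":28,"wx":0,"wy":0.02,"wz":0,"gripper":0.3},{"dx":-3.1,"dy":0,"dz":32,"wx":0,"wy":0.02,"wz":0,"gripper":0.3},{"dx":-3.5,"dy":0,"dz":36,"wx":0,"wy":0.03,"wz":0,"gripper":0.3},{"dx":-3.8,"dy":0,"dz":39,"wx":0,"wy":0.03,"wz":0,"gripper":0.3},{"dx":-4,"dy":0,"dz":41,"wx":0,"wy":0.03,"wz":0,"gripper":0.3}])

```text
time_s: 22.8
tool_pos: [0.5022, 0.1546, 0.1888]
eef_rot: [-0.706, 0.045, -0.042, 0.706]
wrist_force: [0.3, 0.0, -0.3]
gripper_width: 0.475
```

```bash
python3 go.py .5049 .2822 .19 -7.6
```

```text
d cm [-1.29 -0.11 12.7 ] w [-0.0001  0.0097 -0.0053]
t 22.8 pos [0.5022 0.1546 0.1888] F [ 0.3  0.  -0.3] w 0.475
```

Emit:
carry_out(increments=[{"dx":-0.2,"dy":0,"dz":1.5,"wx":0,"wy":0,"wz":-0.005,"gripper":0.3},{"dx":-0.5,"dy":0,"dz":4.5,"wx":0,"wy":0.01,"wz":-0.005,"gripper":0.3},{"dx":-0.8,"dy":0,"dz":8,"wx":0,"wy":0.01,"wz":-0.005,"gripper":0.3},{"dx":-1.1,"dy":0,"dz":11,"wx":0,"wy":0.01,"wz":-0.005,"gripper":0.3},{"dx":-1.3,"dy":0,"dz":12.3,"wx":0,"wy":0.01,"wz":-0.005,"gripper":0.3},{"dx":-1.3,"dy":0,"dz":12.7,"wx":0,"wy":0.01,"wz":-0.005,"gripper":0.3},{"dx":-1.3,"dy":0,"dz":12.7,"wx":0,"wy":0.01,"wz":-0.005,"gripper":0.3},{"dx":-1.3,"dy":0,"dz":12.7,"wx":0,"wy":0.01,"wz":-0.005,"gripper":0.3},{"dx":-1.3,"dy":0,"dz":12.7,"wx":0,"wy":0.01,"wz":-0.005,"gripper":0.3}])

```text
time_s: 23.55
tool_pos: [0.5047, 0.2809, 0.1885]
eef_rot: [0.706, -0.048, 0.047, -0.705]
wrist_force: [0.7, 1.3, -1.9]
gripper_width: 0.474
```

```bash
python3 go.py .5049 .2822 .028 -7.6
python3 - <<'E'
from h import *
p,d=manip.camera("top"); cv2.imwrite("pics/t13.png",cv2.resize(p[200:330,80:320,::-1],None,fx=3,fy=3))
E
```

```text
d cm [ 0.02 16.04  0.14] w [ 0.0008 -0.0016 -0.001 ]
t 23.55 pos [0.5047 0.2809 0.1885] F [ 0.7  1.3 -1.9] w 0.474
```

View pics/t13.png

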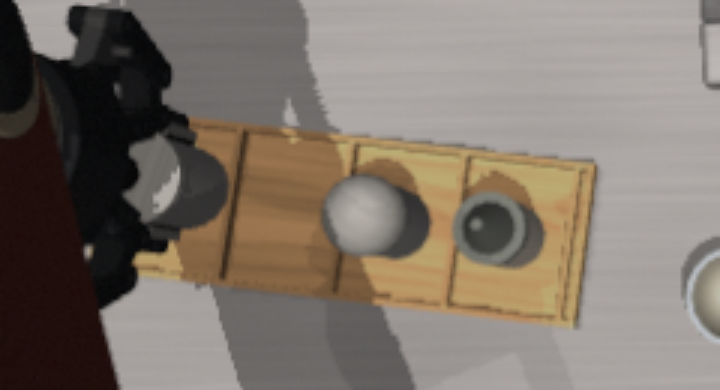

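The dome at (365,215) and the bottle at (492,228) are each in their own compartment, and the pot is over the next one. Lowering.

Emit:
carry_out(increments=[{"dx":0,"dy":0.5,"dz":0.1,"wx":0,"wy":0,"wz":0,"gripper":0.3},{"dx":0,"dy":2,"dz":0.1,"wx":0,"wy":0,"wz":0,"gripper":0.3},{"dx":0,"dy":4.5,"dz":0.1,"wx":0,"wy":0,"wz":0,"gripper":0.3},{"dx":0,"dy":7,"dz":0.1,"wx":0,"wy":0,"wz":0,"gripper":0.3},{"dx":0,"dy":9.5,"dz":0.1,"wx":0,"wy":0,"wz":0,"gripper":0.3},{"dx":0,"dy":12,"dz":0.1,"wx":0,"wy":0,"wz":0,"gripper":0.3},{"dx":0,"dy":14,"dz":0.1,"wx":0,"wy":0,"wz":0,"gripper":0.3},{"dx":0,"dy":15,"dz":0.1,"wx":0,"wy":0,"wz":0,"gripper":0.3},{"dx":0,"dy":15.5,"dz":0.1,"wx":0,"wy":0,"wz":0,"gripper":0.3},{"dx":0,"dy":15.7,"dz":0.1,"wx":0,"wy":0,"wz":0,"gripper":0.3},{"dx":0,"dy":15.7,"dz":0.1,"wx":0,"wy":0,"wz":0,"gripper":0.3},{"dx":0,"dy":15.7,"dz":0.1,"wx":0,"wy":0,"wz":0,"gripper":0.3}])

```text
time_s: 24.6
tool_pos: [0.5061, 0.2822, 0.0332]
eef_rot: [-0.705, 0.047, -0.048, 0.706]
wrist_force: [-0.0, 0.1, -1.2]
gripper_width: 0.472
```

```bash
python3 go.py .5049 .2822 .028 -7.6
```

```text
d cm [-0.12  0.52 -0.02] w [-0.0008 -0.002   0.0017]
t 24.6 pos [0.5061 0.2822 0.0332] F [-0.   0.1 -1.2] w 0.472
```

Emit:
carry_out(increments=[{"dx":-0.1,"dy":0.2,"dz":0,"wx":0,"wy":0,"wz":0,"gripper":0.3},{"dx":-0.1,"dy":0.3,"dz":0,"wx":0,"wy":0,"wz":0,"gripper":0.3},{"dx":-0.1,"dy":0.4,"dz":0,"wx":0,"wy":0,"wz":0,"gripper":0.3},{"dx":-0.1,"dy":0.5,"dz":0,"wx":0,"wy":0,"wz":0,"gripper":0.3},{"dx":-0.1,"dy":0.55,"dz":0,"wx":0,"wy":0,"wz":0,"gripper":0.3},{"dx":-0.1,"dy":0.55,"dz":0,"wx":0,"wy":0,"wz":0,"gripper":0.3},{"dx":-0.1,"dy":0.55,"dz":0,"wx":0,"wy":0,"wz":0,"gripper":0.3}])

```text
time_s: 25.18
tool_pos: [0.505, 0.2823, 0.0276]
eef_rot: [-0.705, 0.047, -0.048, 0.706]
wrist_force: [-0.2, 0.1, -1.5]
gripper_width: 0.475
```

Emit:
carry_out(increments=[{"dx":0,"dy":0.1,"dz":0,"wx":0,"wy":0,"wz":0,"gripper":0.3},{"dx":0,"dy":0.1,"dz":0,"wx":0,"wy":0,"wz":0,"gripper":0.3},{"dx":0,"dy":0.1,"dz":0,"wx":0,"wy":0,"wz":0,"gripper":0.3}])

```text
time_s: 25.43
tool_pos: [0.5052, 0.2824, 0.0273]
eef_rot: [-0.705, 0.047, -0.048, 0.706]
wrist_force: [-1.4, -1.0, 3.6]
gripper_width: 0.476
```

The floor contact shows in the force, about +4 N. Releasing.

Emit:
carry_out(increments=[{"dx":0,"dy":0,"dz":0,"wx":0,"wy":0,"wz":0,"gripper":0.5},{"dx":0,"dy":0.05,"dz":0,"wx":0,"wy":0,"wz":0,"gripper":0.55},{"dx":0,"dy":0.1,"dz":0,"wx":0,"wy":0,"wz":0,"gripper":0.62},{"dx":0,"dy":0.1,"dz":0,"wx":0,"wy":0,"wz":0,"gripper":0.8},{"dx":0,"dy":0,"dz":0,"wx":0,"wy":0,"wz":0,"gripper":1},{"dx":0,"dy":0,"dz":0,"wx":0,"wy":0,"wz":0,"gripper":1},{"dx":0,"dy":0,"dz":0,"wx":0,"wy":0,"wz":0,"gripper":1},{"dx":0,"dy":-2,"dz":0,"wx":0,"wy":0,"wz":0,"gripper":1},{"dx":0,"dy":-5,"dz":0,"wx":0,"wy":0,"wz":0,"gripper":1},{"dx":0,"dy":-9,"dz":0,"wx":0,"wy":0,"wz":0,"gripper":1},{"dx":0,"dy":-13,"dz":0,"wx":0,"wy":0,"wz":0,"gripper":1},{"dx":0,"dy":-17,"dz":0,"wx":0,"wy":0,"wz":0,"gripper":1}])

```text
time_s: 26.43
tool_pos: [0.5045, 0.2822, 0.1988]
eef_rot: [-0.705, 0.047, -0.048, 0.706]
wrist_force: [0.4, 0.7, -0.4]
gripper_width: 1.003
```

```bash
python3 go.py .500 -.329 .20 -5.5
python3 - <<'E'
from h import *
p,d=manip.camera("side"); cv2.imwrite("pics/s14.png",cv2.resize(p[60:260,180:400,::-1],None,fx=2.9,fy=2.9))
E
```

```text
d cm [  7.76  -0.15 -60.62] w [-0.0006 -0.0386  0.0012]
t 26.43 pos [0.5045 0.2822 0.1988] F [ 0.4  0.7 -0.4] w 1.003
```

View pics/s14.png

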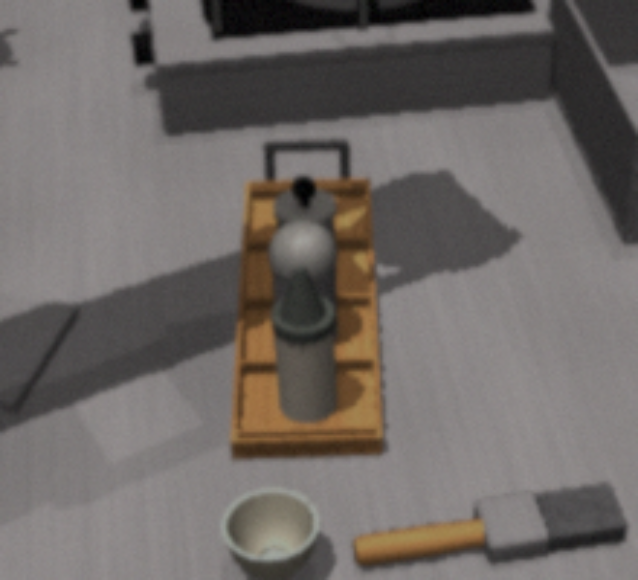

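The pot (305,205), dome (303,255) and bottle (305,360) are all upright. Going back for the flat shaker.

Emit:
carry_out(increments=[{"dx":0.5,"dy":0,"dz":-4,"wx":0,"wy":0,"wz":0,"gripper":1},{"dx":1,"dy":0,"dz":-8,"wx":0,"wy":-0.01,"wz":0,"gripper":1},{"dx":1.5,"dy":0,"dz":-12,"wx":0,"wy":-0.01,"wz":0,"gripper":1},{"dx":2,"dy":0,"dz":-16,"wx":0,"wy":-0.01,"wz":0,"gripper":1},{"dx":2.6,"dy":0,"dz":-20,"wx":0,"wy":-0.01,"wz":0,"gripper":1},{"dx":3.1,"dy":0,"dz":-24,"wx":0,"wy":-0.02,"wz":0,"gripper":1},{"dx":3.6,"dy":0,"dz":-28,"wx":0,"wy":-0.02,"wz":0,"gripper":1},{"dx":4.1,"dy":0,"dz":-32,"wx":0,"wy":-0.02,"wz":0,"gripper":1},{"dx":4.6,"dy":0,"dz":-36,"wx":0,"wy":-0.02,"wz":0,"gripper":1},{"dx":5.1,"dy":0,"dz":-40,"wx":0,"wy":-0.03,"wz":0,"gripper":1},{"dx":5.6,"dy":0,"dz":-44,"wx":0,"wy":-0.03,"wz":0,"gripper":1},{"dx":6.1,"dy":0,"dz":-48,"wx":0,"wy":-0.03,"wz":0,"gripper":1}])

```text
time_s: 27.48
tool_pos: [0.5047, -0.2018, 0.2065]
eef_rot: [-0.704, 0.031, -0.043, 0.709]
wrist_force: [0.3, -0.3, 0.2]
gripper_width: 0.996
```

```bash
python3 go.py .500 -.329 .20 -5.5
```

```text
d cm [  0.85   0.57 -12.71] w [-0.0077 -0.0087  0.0161]
t 27.48 pos [ 0.5047 -0.2018  0.2065] F [ 0.3 -0.3  0.2] w 0.996
```

Emit:
carry_out(increments=[{"dx":0.2,"dy":0.1,"dz":-3.5,"wx":-0.007,"wy":0,"wz":0.015,"gripper":1},{"dx":0.5,"dy":0.3,"dz":-7,"wx":-0.007,"wy":0,"wz":0.015,"gripper":1},{"dx":0.7,"dy":0.5,"dz":-10.5,"wx":-0.007,"wy":-0.008,"wz":0.015,"gripper":1},{"dx":0.8,"dy":0.6,"dz":-12.5,"wx":-0.007,"wy":-0.008,"wz":0.015,"gripper":1},{"dx":0.8,"dy":0.6,"dz":-12.7,"wx":-0.007,"wy":-0.008,"wz":0.015,"gripper":1},{"dx":0.8,"dy":0.6,"dz":-12.7,"wx":-0.007,"wy":-0.008,"wz":0.015,"gripper":1},{"dx":0.8,"dy":0.6,"dz":-12.7,"wx":-0.007,"wy":-0.008,"wz":0.015,"gripper":1},{"dx":0.8,"dy":0.6,"dz":-12.7,"wx":-0.007,"wy":-0.008,"wz":0.015,"gripper":1}])

```text
time_s: 28.15
tool_pos: [0.4998, -0.3277, 0.1997]
eef_rot: [-0.706, 0.033, -0.034, 0.707]
wrist_force: [-0.4, 1.0, -0.2]
gripper_width: 1.005
```

```bash
python3 go.py .500 -.329 .032 -5.5
python3 - <<'E'
from h import *
p,d=manip.camera("wrist"); cv2.imwrite("pics/w15.png",p[:,:,::-1])
E
```

```text
d cm [ 0.02 16.76 -0.15] w [-0.0012  0.0005  0.0011]
t 28.15 pos [ 0.4998 -0.3277  0.1997] F [-0.4  1.  -0.2] w 1.005
```

View pics/w15.png

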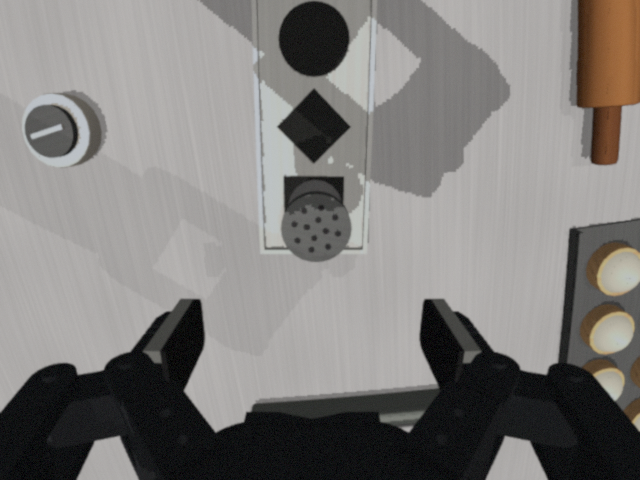

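```bash
python3 - <<'E'
from h import *
s=manip.sense()
for k,u,v,z in[("flat",316,227,.084),("diam",314,125,.01),("round",314,39,.01)]:
    print(k,plane("wrist",[[u,v]],z,s)[0].round(4))
E
python3 go.py .500 -.329 .030 -5.5
```

```text
flat [ 0.5017 -0.3277  0.084 ]
diam [ 0.5073 -0.2584  0.01  ]
round [ 0.5137 -0.1902  0.01  ]
d cm [ 1.000e-02  1.698e+01 -1.500e-01] w [-0.0009  0.0008  0.0013]
t 28.2 pos [ 0.4998 -0.3276  0.1998] F [ 0.  -0.7  0.3] w 1.002
```

The flat shaker measures (0.5017, -0.3277), within 2 mm of my target. Lowering and gripping.

Emit:
carry_out(increments=[{"dx":0.1,"dy":1,"dz":-0.1,"wx":0,"wy":0,"wz":0,"gripper":1},{"dx":0.1,"dy":4,"dz":-0.1,"wx":0,"wy":0,"wz":0,"gripper":1},{"dx":0.1,"dy":7,"dz":-0.1,"wx":0,"wy":0,"wz":0,"gripper":1},{"dx":0.1,"dy":9.5,"dz":-0.1,"wx":0,"wy":0,"wz":0,"gripper":1},{"dx":0.1,"dy":11.5,"dz":-0.1,"wx":0,"wy":0,"wz":0,"gripper":1},{"dx":0.1,"dy":13,"dz":-0.1,"wx":0,"wy":0,"wz":0,"gripper":1},{"dx":0.1,"dy":14.5,"dz":-0.1,"wx":0,"wy":0,"wz":0,"gripper":1},{"dx":0.1,"dy":15.7,"dz":-0.1,"wx":0,"wy":0,"wz":0,"gripper":1},{"dx":0.1,"dy":16.5,"dz":-0.1,"wx":0,"wy":0,"wz":0,"gripper":1},{"dx":0.1,"dy":16.9,"dz":-0.1,"wx":0,"wy":0,"wz":0,"gripper":1},{"dx":0.1,"dy":16.9,"dz":-0.1,"wx":0,"wy":0,"wz":0,"gripper":1},{"dx":0.1,"dy":16.9,"dz":-0.1,"wx":0,"wy":0,"wz":0,"gripper":1}])

```text
time_s: 29.2
tool_pos: [0.5013, -0.3287, 0.0313]
eef_rot: [-0.706, 0.033, -0.034, 0.706]
wrist_force: [0.2, -0.1, -0.5]
gripper_width: 0.995
```

Emit:
carry_out(increments=[{"dx":0,"dy":0,"dz":0,"wx":0,"wy":0,"wz":0,"gripper":0.8},{"dx":0,"dy":0,"dz":0,"wx":0,"wy":0,"wz":0,"gripper":0.65},{"dx":0,"dy":0,"dz":0,"wx":0,"wy":0,"wz":0,"gripper":0.55},{"dx":0,"dy":0,"dz":0,"wx":0,"wy":0,"wz":0,"gripper":0.45},{"dx":0,"dy":0,"dz":0,"wx":0,"wy":0,"wz":0,"gripper":0.35},{"dx":0,"dy":0,"dz":0,"wx":0,"wy":0,"wz":0,"gripper":0.35},{"dx":0,"dy":0,"dz":0,"wx":0,"wy":0,"wz":0,"gripper":0.35},{"dx":0,"dy":0,"dz":0,"wx":0,"wy":0,"wz":0,"gripper":0.35},{"dx":0,"dy":0,"dz":0,"wx":0,"wy":0,"wz":0,"gripper":0.35},{"dx":0,"dy":0,"dz":0,"wx":0,"wy":0,"wz":0,"gripper":0.35}])

```text
time_s: 30.03
tool_pos: [0.5021, -0.3293, 0.0323]
eef_rot: [0.707, -0.032, 0.035, -0.706]
wrist_force: [0.7, 0.3, 5.4]
gripper_width: 0.546
```

```bash
python3 go.py .500 -.329 .19 -5.5
python3 - <<'E'
from h import *
p,d=manip.camera("wrist"); cv2.imwrite("pics/w16.png",p[:,:,::-1])
E
```

```text
d cm [ -0.15 -15.77  -0.  ] w [0.0006 0.0011 0.0037]
t 30.03 pos [ 0.5021 -0.3293  0.0323] F [0.7 0.3 5.4] w 0.546
```

View pics/w16.png

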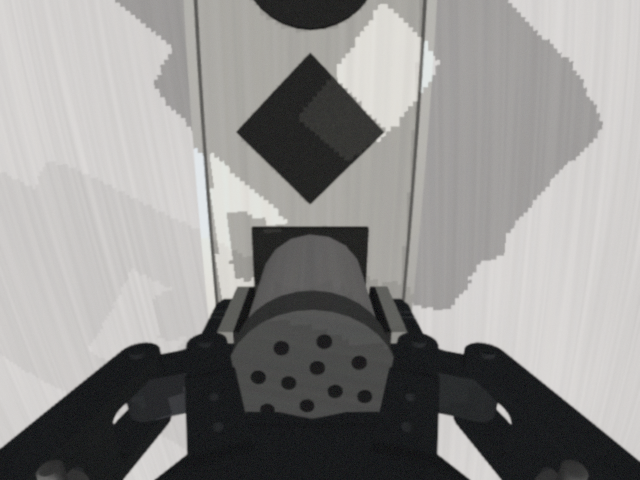

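The flat shaker is gripped on its body, at 0.546, and the square pad shows beneath it. Lifting.

Emit:
carry_out(increments=[{"dx":0,"dy":-0.5,"dz":0,"wx":0,"wy":0,"wz":0,"gripper":0.35},{"dx":0,"dy":-1.5,"dz":0,"wx":0,"wy":0,"wz":0,"gripper":0.35},{"dx":0,"dy":-3,"dz":0,"wx":0,"wy":0,"wz":0,"gripper":0.35},{"dx":0,"dy":-5.5,"dz":0,"wx":0,"wy":0,"wz":0,"gripper":0.35},{"dx":0,"dy":-8,"dz":0,"wx":0,"wy":0,"wz":0,"gripper":0.35},{"dx":0,"dy":-10.5,"dz":0,"wx":0,"wy":0,"wz":0,"gripper":0.35},{"dx":0,"dy":-13,"dz":0,"wx":0,"wy":0,"wz":0,"gripper":0.35},{"dx":-0.1,"dy":-15,"dz":0,"wx":0,"wy":0,"wz":0.003,"gripper":0.35},{"dx":-0.1,"dy":-16,"dz":0,"wx":0,"wy":0,"wz":0.003,"gripper":0.35},{"dx":-0.1,"dy":-16,"dz":0,"wx":0,"wy":0,"wz":0.003,"gripper":0.35}])

```text
time_s: 30.92
tool_pos: [0.5015, -0.3299, 0.1955]
eef_rot: [0.708, -0.032, 0.035, -0.705]
wrist_force: [-0.2, -1.5, -0.2]
gripper_width: 0.55
```

```bash
python3 go.py .5142 .3516 .19 -7.6
python3 - <<'E'
from h import *
p,d=manip.camera("side"); cv2.imwrite("pics/s17.png",cv2.resize(p[180:460,220:450,::-1],None,fx=2.1,fy=2.1))
E
```

```text
d cm [-5.19  0.29 67.96] w [0.0034 0.0377 0.0047]
t 30.92 pos [ 0.5015 -0.3299  0.1955] F [-0.2 -1.5 -0.2] w 0.55
```

View pics/s17.png

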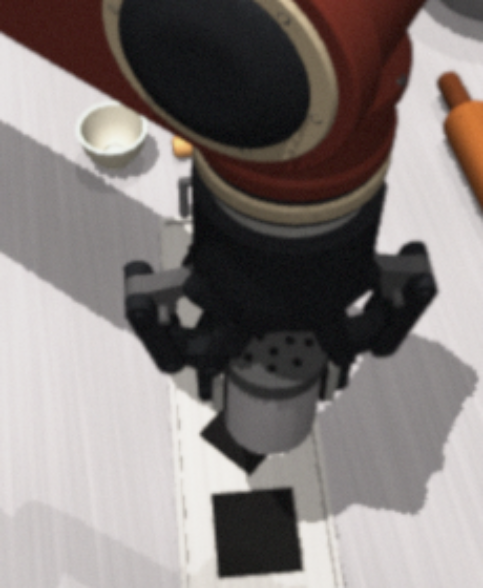

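Held upright. Carrying it about 68 cm in two moves.

Emit:
carry_out(increments=[{"dx":-0.1,"dy":0,"dz":1.4,"wx":0,"wy":0,"wz":0.004,"gripper":0.35},{"dx":-0.3,"dy":0,"dz":4.4,"wx":0,"wy":0,"wz":0.004,"gripper":0.35},{"dx":-0.6,"dy":0,"dz":8,"wx":0,"wy":0,"wz":0.004,"gripper":0.35},{"dx":-0.9,"dy":0,"dz":12,"wx":0,"wy":0.01,"wz":0.004,"gripper":0.35},{"dx":-1.2,"dy":0,"dz":16,"wx":0,"wy":0.01,"wz":0.004,"gripper":0.35},{"dx":-1.5,"dy":0,"dz":20,"wx":0,"wy":0.01,"wz":0.004,"gripper":0.35},{"dx":-1.8,"dy":0,"dz":24,"wx":0,"wy":0.01,"wz":0.004,"gripper":0.35},{"dx":-2.1,"dy":0,"dz":28,"wx":0,"wy":0.02,"wz":0.004,"gripper":0.35},{"dx":-2.4,"dy":0,"dz":32,"wx":0,"wy":0.02,"wz":0.004,"gripper":0.35},{"dx":-2.7,"dy":0,"dz":36,"wx":0,"wy":0.02,"wz":0.004,"gripper":0.35},{"dx":-3,"dy":0,"dz":39,"wx":0,"wy":0.02,"wz":0.004,"gripper":0.35},{"dx":-3.1,"dy":0,"dz":41,"wx":0,"wy":0.02,"wz":0.004,"gripper":0.35}])

```text
time_s: 31.97
tool_pos: [0.5064, 0.0854, 0.1898]
eef_rot: [0.706, -0.042, 0.037, -0.706]
wrist_force: [0.6, -0.6, -1.5]
gripper_width: 0.55
```

```bash
python3 go.py .5142 .3516 .19 -7.6
```

```text
d cm [-2.2  -0.04 26.54] w [ 0.0013  0.0206 -0.0067]
t 31.97 pos [0.5064 0.0854 0.1898] F [ 0.6 -0.6 -1.5] w 0.55
```

Emit:
carry_out(increments=[{"dx":-0.1,"dy":0,"dz":1.4,"wx":0,"wy":0,"wz":-0.006,"gripper":0.35},{"dx":-0.4,"dy":0,"dz":4.4,"wx":0,"wy":0,"wz":-0.006,"gripper":0.35},{"dx":-0.7,"dy":0,"dz":8,"wx":0,"wy":0.01,"wz":-0.006,"gripper":0.35},{"dx":-1,"dy":0,"dz":12,"wx":0,"wy":0.01,"wz":-0.006,"gripper":0.35},{"dx":-1.3,"dy":0,"dz":16,"wx":0,"wy":0.01,"wz":-0.006,"gripper":0.35},{"dx":-1.7,"dy":0,"dz":20,"wx":0,"wy":0.02,"wz":-0.006,"gripper":0.35},{"dx":-2,"dy":0,"dz":23.5,"wx":0,"wy":0.02,"wz":-0.006,"gripper":0.35},{"dx":-2.1,"dy":0,"dz":25.7,"wx":0,"wy":0.02,"wz":-0.006,"gripper":0.35},{"dx":-2.2,"dy":0,"dz":26.5,"wx":0,"wy":0.02,"wz":-0.006,"gripper":0.35},{"dx":-2.2,"dy":0,"dz":26.5,"wx":0,"wy":0.02,"wz":-0.006,"gripper":0.35},{"dx":-2.2,"dy":0,"dz":26.5,"wx":0,"wy":0.02,"wz":-0.006,"gripper":0.35},{"dx":-2.2,"dy":0,"dz":26.5,"wx":0,"wy":0.02,"wz":-0.006,"gripper":0.35}])

```text
time_s: 32.97
tool_pos: [0.5136, 0.3498, 0.1885]
eef_rot: [0.707, -0.048, 0.046, -0.705]
wrist_force: [-0.7, 0.2, -1.9]
gripper_width: 0.551
```

```bash
python3 go.py .5142 .3516 .0283 -7.6
python3 - <<'E'
from h import *
p,d=manip.camera("wrist"); cv2.imwrite("pics/w18.png",p[:,:,::-1])
E
```

```text
d cm [ 0.07 16.02  0.23] w [ 0.0029 -0.0004 -0.0022]
t 32.97 pos [0.5136 0.3498 0.1885] F [-0.7  0.2 -1.9] w 0.551
```

View pics/w18.png

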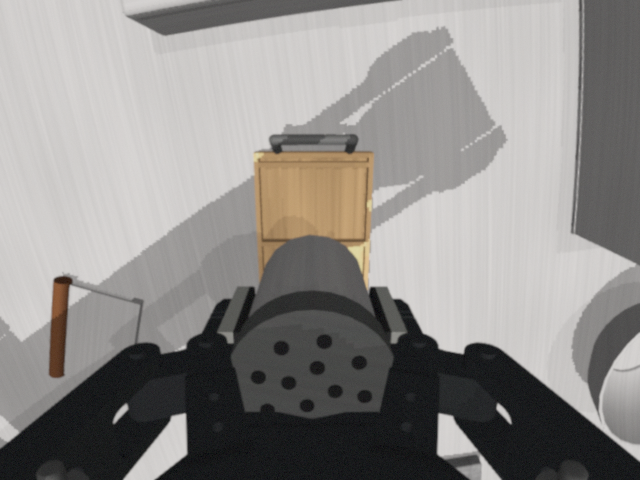

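```bash
python3 - <<'E'
from h import *
s=manip.sense()
for uv in[(261,240),(368,240),(257,155),(372,155)]:
    print(plane("wrist",[uv],.016,s)[0].round(4))
rc=np.array([.5003,.2475]); ry=np.array([.1326,.9912]); rx=np.array([.9912,-.1326])
for y in(.07,.148): print([(rc+y*ry+x*rx).round(4) for x in(-.048,.048)])
E
python3 go.py .5142 .3516 .0283 -7.6
```

```text
[0.4638 0.327  0.016 ]
[0.5579 0.3144 0.016 ]
[0.4733 0.4008 0.016 ]
[0.5679 0.3881 0.016 ]
[array([0.462 , 0.3232]), array([0.5572, 0.3105])]
[array([0.4723, 0.4006]), array([0.5675, 0.3878])]
d cm [ 0.03 16.07  0.23] w [ 0.0024 -0.0009 -0.0016]
t 33.02 pos [0.5139 0.3497 0.189 ] F [-0.3  0.4 -2. ] w 0.551
```

The compartment corners agree within 2–4 mm. Lowering.

Emit:
carry_out(increments=[{"dx":0.1,"dy":0.5,"dz":0.3,"wx":0,"wy":0,"wz":0,"gripper":0.35},{"dx":0.1,"dy":2,"dz":0.3,"wx":0,"wy":0,"wz":0,"gripper":0.35},{"dx":0.1,"dy":4.5,"dz":0.3,"wx":0,"wy":0,"wz":0,"gripper":0.35},{"dx":0.1,"dy":7,"dz":0.3,"wx":0,"wy":0,"wz":0,"gripper":0.35},{"dx":0.1,"dy":9.5,"dz":0.3,"wx":0,"wy":0,"wz":0,"gripper":0.35},{"dx":0.1,"dy":12,"dz":0.3,"wx":0,"wy":0,"wz":0,"gripper":0.35},{"dx":0.1,"dy":14,"dz":0.3,"wx":0,"wy":0,"wz":0,"gripper":0.35},{"dx":0.1,"dy":15,"dz":0.3,"wx":0,"wy":0,"wz":0,"gripper":0.35},{"dx":0.1,"dy":15.5,"dz":0.3,"wx":0,"wy":0,"wz":0,"gripper":0.35},{"dx":0.1,"dy":15.8,"dz":0.3,"wx":0,"wy":0,"wz":0,"gripper":0.35},{"dx":0.1,"dy":15.8,"dz":0.3,"wx":0,"wy":0,"wz":0,"gripper":0.35},{"dx":0.1,"dy":15.8,"dz":0.3,"wx":0,"wy":0,"wz":0,"gripper":0.35}])

```text
time_s: 34.02
tool_pos: [0.516, 0.3526, 0.0324]
eef_rot: [0.706, -0.047, 0.047, -0.705]
wrist_force: [-0.6, -0.0, -0.4]
gripper_width: 0.549
```

```bash
python3 go.py .5144 .3526 .0283 -7.6
```

```text
d cm [-0.16  0.41 -0.03] w [ 0.001  -0.001   0.0004]
t 34.02 pos [0.516  0.3526 0.0324] F [-0.6 -0.  -0.4] w 0.549
```

Emit:
carry_out(increments=[{"dx":-0.1,"dy":0.2,"dz":0,"wx":0,"wy":0,"wz":0,"gripper":0.35},{"dx":-0.1,"dy":0.3,"dz":0,"wx":0,"wy":0,"wz":0,"gripper":0.35},{"dx":-0.1,"dy":0.4,"dz":0,"wx":0,"wy":0,"wz":0,"gripper":0.35},{"dx":-0.1,"dy":0.45,"dz":0,"wx":0,"wy":0,"wz":0,"gripper":0.35},{"dx":-0.1,"dy":0.45,"dz":0,"wx":0,"wy":0,"wz":0,"gripper":0.35},{"dx":-0.1,"dy":0.45,"dz":0,"wx":0,"wy":0,"wz":0,"gripper":0.35}])

```text
time_s: 34.52
tool_pos: [0.5152, 0.3529, 0.0283]
eef_rot: [0.706, -0.047, 0.047, -0.705]
wrist_force: [0.2, 0.2, -0.2]
gripper_width: 0.545
```

Emit:
carry_out(increments=[{"dx":0,"dy":0.05,"dz":0,"wx":0,"wy":0,"wz":0,"gripper":0.35},{"dx":0,"dy":0.1,"dz":0,"wx":0,"wy":0,"wz":0,"gripper":0.35},{"dx":0,"dy":0.1,"dz":0,"wx":0,"wy":0,"wz":0,"gripper":0.35}])

```text
time_s: 34.77
tool_pos: [0.5153, 0.353, 0.0282]
eef_rot: [0.706, -0.047, 0.047, -0.705]
wrist_force: [-2.1, -1.5, 5.2]
gripper_width: 0.544
```

On the floor, with contact at about 5 N. Releasing and moving up and back.

Emit:
carry_out(increments=[{"dx":0,"dy":0,"dz":0,"wx":0,"wy":0,"wz":0,"gripper":0.56},{"dx":0,"dy":0.05,"dz":0,"wx":0,"wy":0,"wz":0,"gripper":0.6},{"dx":0,"dy":0.05,"dz":0,"wx":0,"wy":0,"wz":0,"gripper":0.68},{"dx":0,"dy":0,"dz":0,"wx":0,"wy":0,"wz":0,"gripper":0.85},{"dx":0,"dy":0,"dz":0,"wx":0,"wy":0,"wz":0,"gripper":1},{"dx":0,"dy":0,"dz":0,"wx":0,"wy":0,"wz":0,"gripper":1},{"dx":0,"dy":0,"dz":0,"wx":0,"wy":0,"wz":0,"gripper":1},{"dx":0,"dy":-2,"dz":0,"wx":0,"wy":0,"wz":0,"gripper":1},{"dx":0,"dy":-5,"dz":0,"wx":0,"wy":0,"wz":0,"gripper":1},{"dx":0,"dy":-9,"dz":0,"wx":0,"wy":0,"wz":0,"gripper":1},{"dx":0,"dy":-13,"dz":0,"wx":0,"wy":0,"wz":0,"gripper":1},{"dx":0,"dy":-17,"dz":0,"wx":0,"wy":0,"wz":0,"gripper":1}])

```text
time_s: 35.77
tool_pos: [0.5148, 0.3529, 0.1997]
eef_rot: [0.706, -0.047, 0.047, -0.705]
wrist_force: [0.1, 0.7, 0.4]
gripper_width: 1.0
```

Emit:
carry_out(increments=[{"dx":0,"dy":-1,"dz":-4,"wx":0,"wy":0,"wz":0,"gripper":1},{"dx":0,"dy":-2,"dz":-8,"wx":0,"wy":0,"wz":0,"gripper":1},{"dx":0,"dy":-3,"dz":-12,"wx":0,"wy":0,"wz":0,"gripper":1},{"dx":0,"dy":-3,"dz":-16,"wx":0,"wy":0,"wz":0,"gripper":1},{"dx":0,"dy":-3,"dz":-20,"wx":0,"wy":0,"wz":0,"gripper":1},{"dx":0,"dy":-3,"dz":-24,"wx":0,"wy":0,"wz":0,"gripper":1},{"dx":0,"dy":-3,"dz":-28,"wx":0,"wy":0,"wz":0,"gripper":1},{"dx":0,"dy":-3,"dz":-32,"wx":0,"wy":0,"wz":0,"gripper":1},{"dx":0,"dy":-3,"dz":-36,"wx":0,"wy":0,"wz":0,"gripper":1},{"dx":0,"dy":-3,"dz":-40,"wx":0,"wy":0,"wz":0,"gripper":1},{"dx":0,"dy":-3,"dz":-42,"wx":0,"wy":0,"wz":0,"gripper":1},{"dx":0,"dy":-3,"dz":-42,"wx":0,"wy":0,"wz":0,"gripper":1}])

```text
time_s: 36.77
tool_pos: [0.4583, -0.0667, 0.2303]
eef_rot: [0.706, -0.049, 0.049, -0.705]
wrist_force: [-0.1, 0.2, 0.3]
gripper_width: 1.002
```

Run:
```python
from h import *
p,d=manip.camera("top"); q,_=manip.camera("side")
cv2.imwrite("pics/t19.png",cv2.resize(p[210:330,80:320,::-1],None,fx=3.3,fy=3.3))
cv2.imwrite("pics/s19.png",cv2.resize(q[90:240,220:360,::-1],None,fx=4,fy=4))
cv2.imwrite("pics/t19full.png",p[:,:,::-1])
print(manip.sense()['time_s'],manip.sense()['tool_pos'])
```

```text
36.8667 [ 0.4588146  -0.06372806  0.23018949]
```

View pics/t19.png

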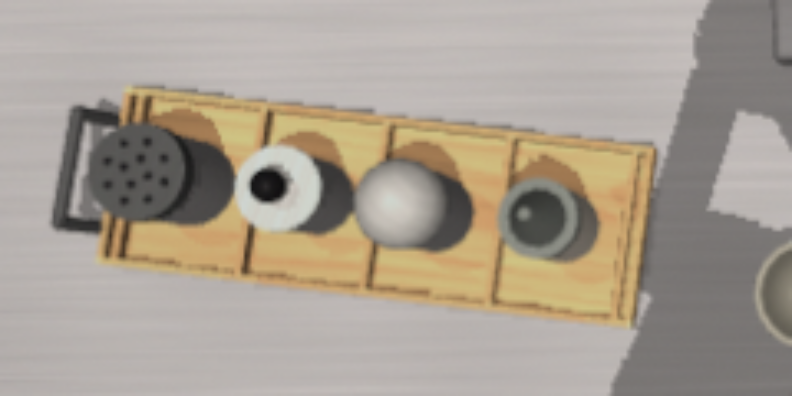

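View pics/s19.png

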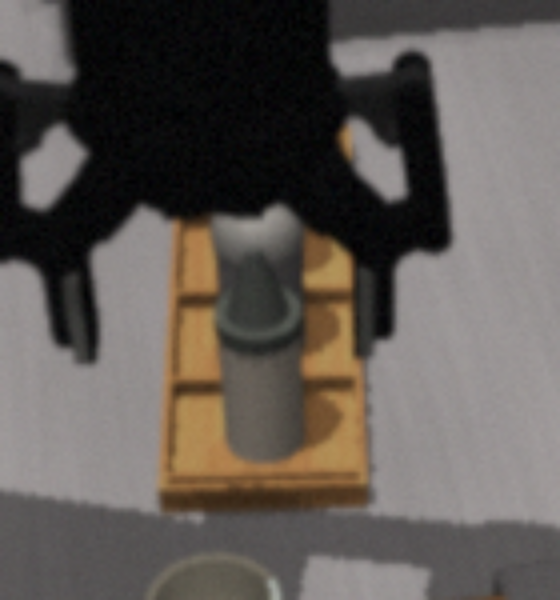

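Every compartment holds one thing in the top crop: flat (140,172), pot (278,188), dome (400,203), bottle (540,217). I'll check that they're centred.

Run:
```python
from h import *
rc=np.array([.5,.247]); ry=np.array([.1326,.9912]); rx=np.array([.9912,-.1326])
for k,u,v,z in[("flat",138,172,.080),("pot",278,187,.068),("dome",400,203,.076),("bottle",540,217,.080)]:
    p=plane("top",[[80+u/3.3,210+v/3.3]],z)[0,:2]-rc; print(k,(p@rx).round(4),(p@ry).round(4))
```

```text
flat -0.0009 0.1047
pot 0.0005 0.0355
dome -0.0006 -0.0316
bottle 0.0006 -0.105
```

All four are within about 3.5 mm of their compartment centres. The robot is clear of everything, so I'm handing in.

```bash
python3 -c "
from plant import manip
print(manip.finish_job())"
```

```text
the job is handed in; nothing more can be done
None
```

I moved all four things into the rack in reverse order and handed the job in at about 37 s of the allowed 125 s. From the rack's handle outward they stand flat shaker, pot, dome shaker, bottle. On the tray, starting at its handle, they were bottle, dome shaker, pot, flat shaker.

**Last checks:**
- **Position:** in the last top picture each thing is upright in its own compartment, within about 3.5 mm of the centre.
- **Forces:** the wrist force readings I saw stayed at 6 N or less.
- **Robot:** it was clear of everything at hand-in.

**What disagreed or went wrong:**
- **Side view:** the gripper hid the pot and flat shaker in the last side picture, so only the top view confirms all four at the end.
- **Pot grip:** the first grip read about 43 mm on its 42 mm body, probably on the lid edge, so I gripped again lower. That read about 40.5 mm and held without slipping.
- **Bottle location:** one early wrist-camera measurement was about 8 mm off because I read the arm's pose late. I measured again and it agreed.
- **Rack corners:** the wrist view and the top view differed by up to 4 mm.
- **Refused move:** my first move call was refused because some keys were missing, and nothing moved.

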